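# Refill the sweet tin

## Task

Refill the sweet tin on the desk: swing its lid fully open, tip all eight sugared nuts out of the tumbler into it without touching them with the fingers, stand the empty tumbler upright in the middle of its coaster again, and shut the lid completely. Spill nothing, and leave the other things on the desk where they are.

Things in the scene. Friction and masses are not known exactly. Their poses are not given: they have to be found in the camera images.
- tin: Small flat green tin with a hinged lid, stuck down to the desk. Body 70 x 104 mm (its x, y), 66 x 101 mm inside, rim 25 mm above the desk, walls 2 mm, brown card liner, its top 6 mm above the desk. The nuts fit under the lid in one layer only: a heap keeps it from shutting. Origin: centre of its underside. +x points from the front (lip) to the hinge, y along the long side, z up.
- tin_lid (a joint): Angle of the tin's lid in rad: 0 shut, 1.57 upright, 1.83 stop (leans back). Axis along the tin's y through point tin_hinge. Stiff damped hinge (friction 0.02 N m, damping 0.05 N m s/rad): the lid stays at any angle where it is left and must be pushed all the way, both ways; a light fingertip push (1 to 2 N at the edge) moves it. It starts part open (0.8 to 1.25).
- lid_edge (a point): Middle of the lid's free front edge, 74 mm from the hinge axis. The lid is a 2 mm plate, 108 mm long along the hinge, whose skirt reaches 6 mm below it round its front and ends when shut; a lip 20 mm long stands out 4 mm at the middle of the front skirt. When shut the lid's top is 28 mm above the desk.
- tin_hinge (a point): Middle of the hinge axis of the lid, at the back of the tin, 26 mm above the desk. Its x axis is the tin's x.
- cup: Plain aluminium tumbler without handle, 80 mm tall, open at the top, tapered: outside diameter 47 mm near the foot, 60 mm at 58 mm height, 64 mm just under the 66 mm rim; wall 2.5 mm, floor 4 mm. 0.12 kg empty. Starts upright on the coaster, the eight nuts in it (to 40 mm height). Origin: centre of its underside, z up its axis.
- coaster: Square tile coaster 100 x 100 x 8 mm with a mosaic pattern, stuck to the desk. Origin: centre of its underside; its top is 8 mm above.
- sticky_notes: Pad of yellow sticky notes 76 x 76 x 20 mm, loose, a bystander. Origin: centre of its underside.
- glue_stick: Glue stick standing upright, 28 mm diameter, 85 mm tall, loose, a bystander. Origin: centre of its underside, z up.
- calculator: Pocket calculator 122 x 78 x 15 mm, loose, a bystander. Origin: centre of its underside.
- sweet1: One of eight equal cream-white sugared nuts, 19 mm long, 16 mm thick, 10 g, at the start in the cup. Origin: its centre; x is its long axis.
- sweet2: One of eight equal cream-white sugared nuts, 19 mm long, 16 mm thick, 10 g, at the start in the cup. Origin: its centre; x is its long axis.
- sweet3: One of eight equal cream-white sugared nuts, 19 mm long, 16 mm thick, 10 g, at the start in the cup. Origin: its centre; x is its long axis.
- sweet4: One of eight equal cream-white sugared nuts, 19 mm long, 16 mm thick, 10 g, at the start in the cup. Origin: its centre; x is its long axis.
- sweet5: One of eight equal cream-white sugared nuts, 19 mm long, 16 mm thick, 10 g, at the start in the cup. Origin: its centre; x is its long axis.
- sweet6: One of eight equal cream-white sugared nuts, 19 mm long, 16 mm thick, 10 g, at the start in the cup. Origin: its centre; x is its long axis.
- sweet7: One of eight equal cream-white sugared nuts, 19 mm long, 16 mm thick, 10 g, at the start in the cup. Origin: its centre; x is its long axis.
- sweet8: One of eight equal cream-white sugared nuts, 19 mm long, 16 mm thick, 10 g, at the start in the cup. Origin: its centre; x is its long axis.

How it is judged:
By the outcome, as a careful person would: the job done as asked, in the order asked, and still so for the second after the job is handed in, with the robot touching nothing.
It also fails if it takes over 72 s, if anything falls off the work surface, if the arm or the gripper's body presses on something with over 40 N, if the wrist force passes 120 N, or if a joint passes its speed limit or range.

## Robot

A 6-joint arm with a two-finger parallel gripper is mounted at the origin on the work surface; the furniture and walls round the work are solid. World frame = base frame: x ahead of the robot, y to its left, z up, the work surface at z = 0. Lengths are in mm, angles in degrees, forces in N, time in s.
With the tool pointing down it reaches from about 300 to 875 mm from the base axis. Payload 6.4 kg.
Tool frame: the origin (TCP) lies on the mounting face of the last link; the fingertips stand arm.tips_ahead ahead of it and the grasp point (between the pads) lies 155 mm ahead of it (arm.tips_ahead is the distance from the TCP to the fingertips, in mm); z points along the fingers, y is the line along which they close (so a half turn about z gives the same grasp; the last joint's range is limited). The gripper opens to 85 mm and grips with 20 to 120 N. Pads are 22 mm wide; open, the fingers measure 114 mm over their backs; the gripper's body (76 mm by 85 mm) begins 54 mm behind the grasp point. The pads swing forward as they close: fully open they stand 13 mm farther back than shut.
Start: joints at [-85.445, 10.359, 92.074, -0, 77.567, -11.82], TCP at [162.123, -551.687, 404.688] pointing down, gripper open.
Joint ranges: [-171.53, 171.53], [-51.25, 118.39], [17.06, 147.69], [-65.23, 245.23], [0, 150.52], [-178.68, 178.68]. Speed limits (degrees/s): [147.25, 147.25, 172.46, 180, 180, 180].

## Interface

Orientations are given as [roll, pitch, yaw] about the fixed x, y, z axes, in that order (R = Rz(yaw) Ry(pitch) Rx(roll)).
In Python, from cell import arm, grab_frame, calibration, nets gives the robot as it stands. The module is installed in compiled form; this text tells all that it offers.
- The arm moves only by the tool send_rows, never from a script. Its argument "series" is a list of rows, each a list of 6 numbers: the shift along the tool's x, y, z in mm, then the turn, a rotation vector about the tool's x, y, z in rad. A call has 1 to 8 rows; each row is the pose to reach, as a shift and turn from the pose commanded when the call began, along the tool's axes at that moment; what a row does not reach only later rows make up. A row lasts 1/10 s, in which the tool goes at most 50 mm and 8.59 degrees, less where a joint would pass 70% of its speed; a pose out of reach is approached as far as the arm can. A call with a gripper value outside its range is refused whole. "grip" is the finger opening in mm, from 0 to 85.4, set as the call begins (left out, the last holds). The fingers move at their own pace and stop on an object; "force" is the grip in N (left out, the last holds). Time passes only in rows, so rows that repeat a pose let the fingers close. It gives the time, the measured TCP pose, the force, the opening and the grip force at its end, in the units of the state.
- arm.get_obs(): the state, without advancing time (a new reading comes with each control period).
- grab_frame(name): name is "scene" or "top" or "wrist"; returns (picture, depth): 384x512x3 uint8, blue, green, red; 384x512 float32, mm along the optical axis (not along the pixel's ray), 0 where there is no reading.
- calibration(name): a dict with "fx", "fy", "cx", "cy" (pixels), "distortion" ([k1, k2, p1, p2, k3] as OpenCV has them; the pictures are not rectified), "R" (3x3) and "t" (3): a world point X has camera coordinates R X + t; the wrist camera has in their place "hand_eye" (4x4, takes a point from camera to tool coordinates, whose origin is the TCP and whose axes are the flange's). Camera axes: x right, y down, z forward; pixel columns grow to the right and rows downward; lengths in mm; the calibration is good to about 2 mm. A picture is of the moment at which its call begins: read the wrist's pose just before it. calibration takes no time and is no camera call.
- arm.sign_off(): hands the job in; it is judged then, once.
Trained networks look in the newest picture that a camera, given by its name, has taken for a name from the list of things; names that differ only in an ending like _2 or _b are one class to them, and where a whole thing is asked for, a point or a joint stands for the part that bears it (a point fixed in the world has none). Each returns a list of dicts, best first, with "p" (0 to 1); they miss things now and then, are a little off and sometimes report something else, mostly with a low value. They report only what shows in the picture. A call takes as long as a camera call.
- nets.outline_of(name, camera): "pixels" (384x512 bool, what is visible of it) and "extent" ([left, top, right, bottom] as shares, 0 to 1, of the picture: columns of its width, rows of its height, round what is visible of it).
- nets.tip_of(name, camera): "at" ([column, row] as shares, 0 to 1, of the picture: columns of its width, rows of its height: a listed point, or the origin of a listed thing).
The state is a dict: "clock": time; "joint_positions": joint angles; "joint_velocities": joint speeds; "tau": joint torques, N m; "position": TCP position; "tool_rot": TCP orientation; "contact_force": force on the tool from outside, world axes, zero at the start; "torque": the same for the moment, N m; "opening": opening from 0.0 (shut) to 1.0 (fully open); "gripper_force": force on a finger pad.
Only numpy, scipy, OpenCV 4.12 (cv2) and the standard library are available. Lean on these libraries where they do the work, as an engineer would, in place of code of your own. Each camera call takes 0.05 s, during which the arm holds its last target. There are 200 camera calls.

## Working session

There is one attempt and no reset: what is moved stays moved. The work goes in short steps, Python scripts to look and compute and a tool call to move; the robot and the scene stay as the last step left them, time stands still between calls to the robot, and variables do not carry over. Pictures are saved under pics/ and viewed, at most 10 in all, crops included, and the job is handed in when it is done.

Besides the shell and the picture viewer there is one more tool, called as name([rows], argument=value, ...), one row to a line, values as JSON. send_rows: Moves the arm, as the interface text tells. Its arguments: {"type":"object","properties":{"series":{"type":"array"},"grip":{"type":"number"},"force":{"type":"number"}},"required":["series"]}

```bash
mkdir -p pics; cat > h.py <<'E'
import numpy as np, cv2
from cell import arm, grab_frame, calibration, nets
from scipy.spatial.transform import Rotation as Ro
def pose():
    o=arm.get_obs(); T=np.eye(4); T[:3,:3]=Ro.from_euler('xyz',o['tool_rot'],degrees=True).as_matrix(); T[:3,3]=o['position']; return T
def world(cam,uv,d,T=None):
    c=calibration(cam); K=np.array([[c['fx'],0,c['cx']],[0,c['fy'],c['cy']],[0,0,1.]])
    uv=np.asarray(uv,float).reshape(-1,1,2); n=cv2.undistortPoints(uv,K,np.array(c['distortion']))[:,0]
    P=np.c_[n,np.ones(len(n))]*np.asarray(d,float).reshape(-1,1)
    if cam=='wrist':
        H=T@np.array(c['hand_eye']); return P@H[:3,:3].T+H[:3,3]
    return (P-np.array(c['t']))@np.array(c['R'])
def cloud(cam,mask,D,T=None):
    v,u=np.nonzero(mask&(D>0)); return world(cam,np.c_[u,v],D[v,u],T)
E
python3 - <<'E'
from h import *
o=arm.get_obs(); print(o); print(arm.tips_ahead)
I,D=grab_frame('top'); J,E=grab_frame('scene')
cv2.imwrite('pics/a.png',np.hstack([cv2.resize(I,(400,300)),cv2.resize(J,(400,300))]))
cv2.imwrite('pics/top.png',I)
np.savez('top.npz',I=I,D=D)
for n in ['tin','tin_lid','cup','coaster','sticky_notes','glue_stick','calculator']:
  for c,DD in (('top',D),('scene',E)):
    r=nets.outline_of(n,c)
    for q in r[:1]:
        P=cloud(c,q['pixels'],DD); 
        print(n,c,round(q['p'],2),np.round(q['extent'],2),len(P),np.percentile(P,[2,50,98],axis=0).round(0).tolist() if len(P) else '')
for n in ['tin','lid_edge','tin_hinge','cup','coaster']:
  for c in ('top','scene'):
    r=nets.tip_of(n,c); print(n,c,[(round(q['p'],2),np.round(q['at']*np.array([512,384]),0)) for q in r[:2]])
for c in('top','scene'):
    k=calibration(c); print(c,(-np.array(k['R']).T@k['t']).round(0))
print(calibration('wrist'))
E
```

```text
{'clock': 0.0, 'joint_positions': array([-8.54454356e+01,  1.04003256e+01,  9.21322332e+01,  9.12440917e-04,
        7.75657499e+01, -1.18186907e+01]), 'joint_velocities': array([-0.08529426, -0.01200192,  0.0232085 , -0.02901862,  0.01377971,
        0.01195493]), 'tau': array([ 8.13587167e-05, -4.44881415e+01, -3.51334798e+01, -3.70401103e-04,
        9.10475152e-03,  3.88617411e-05]), 'position': array([ 162.10102721, -551.41328605,  403.7944019 ]), 'tool_rot': array([-1.79903958e+02, -2.10069379e-02,  1.63730403e+01]), 'contact_force': array([ 0.39716641, -0.08452632,  0.11240126]), 'torque': array([-0.005662  , -0.02930406,  0.03528499]), 'gripper_force': 0.0, 'opening': 1.0011523942062541}
173.4
tin top 0.92 [0.51 0.41 0.62 0.52] 1560 [[517.0, -269.0, 3.0], [557.0, -215.0, 47.0], [603.0, -162.0, 80.0]]
tin scene 0.71 [0.46 0.51 0.53 0.68] 1766 [[520.0, -272.0, 4.0], [571.0, -232.0, 43.0], [610.0, -163.0, 79.0]]
tin_lid top 0.79 [0.51 0.4  0.63 0.5 ] 1176 [[530.0, -268.0, 1.0], [567.0, -212.0, 58.0], [606.0, -160.0, 81.0]]
tin_lid scene 0.68 [0.47 0.51 0.54 0.66] 1222 [[535.0, -
[... 1424 characters left out ...]
)), (0.22, array([206., 181.]))]
coaster scene [(0.86, array([218., 293.])), (0.57, array([295., 151.]))]
top [ 453. -142.  895.]
scene [ 851. -676.  599.]
{'fx': 340.7397348227389, 'fy': 340.7397348227389, 'cx': 255.46416323447994, 'cy': 191.25269008829895, 'distortion': array([-0.00902086,  0.        ,  0.        ,  0.        ,  0.        ]), 'hand_eye': array([[ 7.76975907e-04, -9.60369758e-01, -2.78728046e-01,
         7.13848033e+01],
       [ 9.99999012e-01,  4.19631036e-04,  1.34171709e-03,
        -4.32699012e-01],
       [-1.17158158e-03, -2.78728813e-01,  9.60369135e-01,
         3.13608232e+01],
       [ 0.00000000e+00,  0.00000000e+00,  0.00000000e+00,
         1.00000000e+00]])}
```

```bash
ls pics; nproc
```

```text
a.png
top.png
4
```

```bash
python3 - <<'E'
from h import *
J,E=grab_frame('scene'); I=np.load('top.npz')['I']
a=cv2.resize(I[120:300,100:400],(800,480)); b=cv2.resize(J[120:320,100:400],(800,533))
cv2.imwrite('pics/b.png',cv2.resize(np.vstack([a,b]),(600,600*1013//800)) [:600*1013//800])
x=cv2.imread('pics/b.png'); cv2.imwrite('pics/b.png',cv2.resize(x,(474,600)))
cv2.imwrite('pics/bt.png',a)
# tin lid plane, tin rims
D=np.load('top.npz')['D']; m=(D>0); P=cloud('top',m,D)
s=(P[:,0]>500)&(P[:,0]<640)&(P[:,1]>-290)&(P[:,1]<-140)&(P[:,2]>14)
np.set_printoptions(suppress=True)
Q=P[s]; 
# RANSAC plane for lid
r=np.random.default_rng(0);best=0
for _ in range(500):
    p=Q[r.choice(len(Q),3,False)]; n=np.cross(p[1]-p[0],p[2]-p[0]); n/=np.linalg.norm(n)+1e-9
    if n[2]<0:n=-n
    if n[2]>.9: continue
    k=abs((Q-p[0])@n)<2.5
    if k.sum()>best: best=k.sum(); K=k
L=Q[K]; c=L.mean(0); n=np.linalg.svd(L-c)[2][2]; n*=np.sign(n[2]); print('lid',best,c,n,'tilt',np.degrees(np.arccos(n[2])),'az',np.degrees(np.arctan2(n[1],n[0])))
# cup rim circle
s=(P[:,0]>520)&(P[:,0]<620)&(P[:,1]>-410)&(P[:,1]<-310)&(P[:,2]>82); R=P[s]; print(len(R), R.min(0),R.max(0),R.mean(0))
A=np.c_[2*R[:,:2],np.ones(len(R))]; x=np.linalg.lstsq(A,(R[:,:2]**2).sum(1),rcond=None)[0]; print(x[:2],np.sqrt(x[2]+x[0]**2+x[1]**2))
s=(abs(P[:,0]-565)<90)&(abs(P[:,1]+362)<90)&(P[:,2]>5)&(P[:,2]<12);R=P[s];print('coaster',cv2.minAreaRect(R[:,:2].astype(np.float32)))
from h import *
for n,c,z in (('lid_edge','top',0),):
    pass
for n in ['tin_hinge','lid_edge']:
    # triangulate
    rays=[]
    grab_frame('top'); 
    for c in ('top','scene'):
        a=np.array(nets.tip_of(n,c)[0]['at'])*[512,384]; p0=world(c,a,[0.001])[0];p1=world(c,a,[1000.])[0]; rays.append((p0,(p1-p0)/np.linalg.norm(p1-p0)))
    M=sum(np.eye(3)-np.outer(d,d) for p,d in rays); b=sum((np.eye(3)-np.outer(d,d))@p for p,d in rays); X=np.linalg.solve(M,b); print(n,X,[np.linalg.norm(np.cross(X-p,d)) for p,d in rays])
E
```

```text
lid 1036 [ 568.97011422 -210.91244242   56.36975254] [0.66631172 0.28553516 0.68883842] tilt 46.46177035407836 az 23.19662887298312
157 [ 532.71490836 -395.0751337    82.03717947] [ 597.82829849 -329.22861244   89.84419692] [ 565.74704217 -363.99942447   86.24729992]
[ 564.21845918 -361.81740172] 31.783136871893376
coaster ((566.048583984375, -361.4271545410156), (177.9224090576172, 178.72030639648438), 89.3697738647461)
tin_hinge [ 593.70353846 -198.15347195   28.18975267] [np.float64(3.8662721001427642), np.float64(3.866272100142931)]
lid_edge [ 546.32913455 -217.17626979   79.43225829] [np.float64(0.026923649813180142), np.float64(0.026923649813128146)]
```

View pics/b.png

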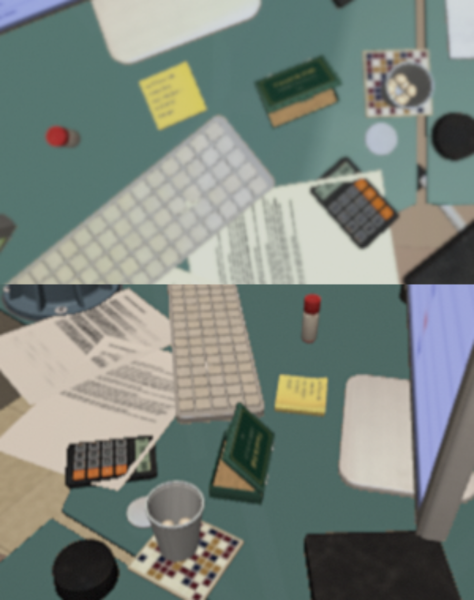

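The picture (top half: top camera, +x up and +y left) shows the tin near (297,88) with its lid half open and its front facing the robot. The cup is on the coaster near (405,85), the calculator near (355,200), and the glue stick and notes are off to the left. Measured: lid angle about 0.81 rad, tin yaw about 22.5°, tin centre about (560,-211), cup at (564,-362).

First I'll move to just in front of the lid edge with the fingers shut.

send_rows([
  [45,-22,5,0,0,-0.1],
  [90,-44,10,0,0,-0.1],
  [135,-66,15,0,0,-0.1],
  [180,-88,20,0,0,-0.1],
  [225,-110,25,0,0,-0.1],
  [270,-131,30,0,0,-0.1],
  [315,-153,35,0,0,-0.1],
  [360,-175,40,0,0,-0.1],
], grip=0, force=40)

```text
clock: 2.45
position: [457.8, -282.2, 365.1]
tool_rot: [180.0, -0.0, 22.1]
contact_force: [0.5, -0.2, 0.3]
opening: 0.0
gripper_force: 0.0
```

```bash
cat >> h.py <<'E'
import json
def log():
    o=arm.get_obs(); f=open('log.txt','a'); f.write(json.dumps([o[k].tolist() for k in('joint_positions','position','tool_rot')])+'\n'); f.close()
    print('t',round(o['clock'],2),'q',o['joint_positions'].round(1),'p',o['position'].round(1),'rpy',o['tool_rot'].round(1),'F',o['contact_force'].round(1),'open',round(o['opening']*85.4,1),'g',round(o['gripper_force'],1))
def goto(p):  # tool-frame shift to world TCP target
    T=pose(); print('shift',(T[:3,:3].T@(np.array(p)-T[:3,3])).round(1))
U=np.array([np.cos(np.radians(22.5)),np.sin(np.radians(22.5)),0]); EDGE=np.array([546.3,-217.2,79.5]); HINGE=np.array([593.5,-197.8,26]); TIN=HINGE-36*U
E
echo '[[-85.445,10.359,92.074,0,77.567,-11.82],[162.123,-551.687,404.688],[180,0,16.373]]' > log.txt
python3 - <<'E'
from h import *
log(); p=EDGE-30*U; p[2]=66+173.4; print(p); goto(p)
E
```

```text
t 2.45 q [-44.3   7.9  99.7  -0.   72.4  23.6] p [ 457.8 -282.2  365.1] rpy [180.   -0.   22.1] F [ 0.5 -0.2  0.3] open 0.0 g 0.0
[ 518.58361402 -228.68050297  239.4       ]
shift [ 76.4 -26.8 125.7]
```

send_rows([
  [38,-13,30,0,0,0],
  [76,-27,60,0,0,0],
  [76,-27,95,0,0,0],
  [76,-27,126,0,0,0],
  [86,-27,126,0,0,0],
  [96,-27,126,0,0,0],
  [106,-27,125,0,0,0],
  [116,-27,123,0,0,0],
])

```text
clock: 3.25
position: [555.4, -215.6, 244.3]
tool_rot: [179.8, -0.1, 22.1]
contact_force: [-1.4, -0.8, 1.2]
opening: 0.0
gripper_force: 0.9
```

```bash
python3 - <<'E'
from h import *
log()
E
```

```text
t 3.25 q [-32.6  23.6  95.5  -0.   60.7  35.3] p [ 555.4 -215.6  244.3] rpy [ 1.798e+02 -1.000e-01  2.210e+01] F [-1.4 -0.8  1.2] open 0.0 g 0.9
```

send_rows([
  [7,0,-2,0,0,0],
  [14,0,-5,0,0,0],
  [20,0,-8,0,0,0],
  [25,0,-11,0,0,0],
  [29,0,-13,0,0,0],
  [33,0,-14,0,0,0],
  [36,0,-14,0,0,0],
  [38,0,-14,0,0,0],
])

```text
clock: 4.05
position: [589.2, -200.8, 255.9]
tool_rot: [-180.0, -0.0, 22.1]
contact_force: [-0.3, 0.3, 0.4]
opening: -0.001
gripper_force: 0.2
```

send_rows([
  [2,0,0,0,0,0],
  [4,0,0,0,0,0],
  [5,0,0,0,0,0],
  [6,0,0,0,0,0],
  [6,0,0,0,0,0],
])

```text
clock: 4.55
position: [594.7, -198.6, 255.9]
tool_rot: [180.0, -0.0, 22.1]
contact_force: [0.2, -0.7, -0.5]
opening: -0.001
gripper_force: 0.0
```

```bash
cat >> h.py <<'E'
def lid():
    I,D=grab_frame('top'); P=cloud('top',D>0,D); X=(P-HINGE); a=X@U; b=X@np.array([-U[1],U[0],0])
    s=(a>-90)&(a<40)&(abs(b)<54)&(P[:,2]>32)&(P[:,2]<105); Q=P[s]; print('pts',len(Q))
    for z in range(30,105,10):
        k=s&(abs(P[:,2]-z)<5)
        if k.sum()>3: print(z,k.sum(),a[k].min().round(1),np.median(a[k]).round(1),a[k].max().round(1))
    return I,D
E
python3 - <<'E'
from h import *
log(); I,D=lid(); cv2.imwrite('pics/c.png',cv2.resize(I[110:260,220:420],(800,600)))
E
```

```text
t 4.55 q [-29.3  26.1  90.3   0.   63.6  38.6] p [ 594.7 -198.6  255.9] rpy [180.   -0.   22.1] F [ 0.2 -0.7 -0.5] open -0.1 g 0.0
pts 25
30 9 -6.0 0.4 1.7
40 11 -1.7 1.7 3.2
```

View pics/c.png

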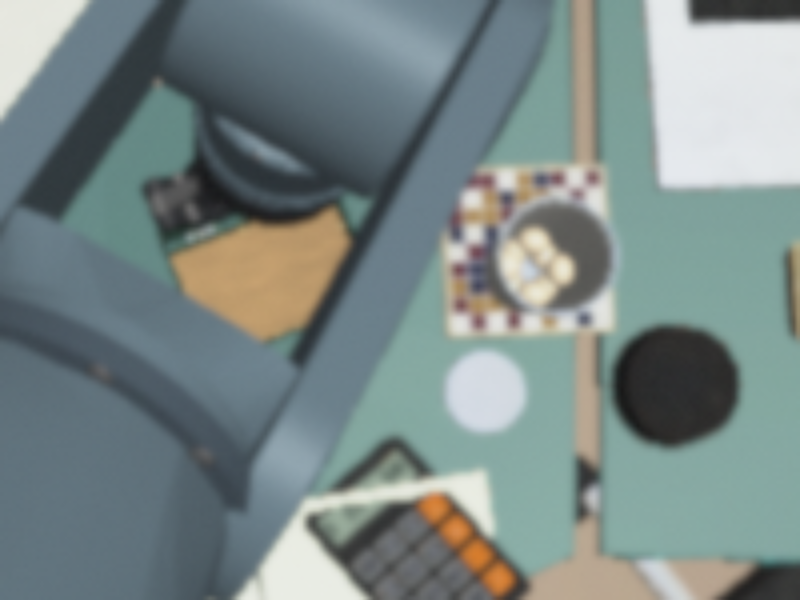

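The tin interior is visible at (265,270) and the lid is near upright at (200,200), mostly hidden by the arm. I don't feel the stop yet, so I'll keep pushing.

send_rows([
  [2,0,0,0,0,0],
  [4,0,0,0,0,0],
  [5,0,0,0,0,0],
  [6,0,0,0,0,0],
  [6,0,0,0,0,0],
])

```text
clock: 5.1
position: [598.1, -197.6, 255.6]
tool_rot: [-179.9, 0.4, 22.1]
contact_force: [-14.9, -5.4, 6.8]
opening: 0.003
gripper_force: 8.1
```

```bash
python3 - <<'E'
from h import *
log()
grab_frame('scene'); J,E=grab_frame('scene'); cv2.imwrite('pics/d.png',cv2.resize(J[140:290,180:380],(800,600)))
P=cloud('scene',E>0,E); X=P-HINGE; a=X@U; b=X@np.array([-U[1],U[0],0])
for z in range(30,110,8):
    k=(abs(b)<53)&(abs(b)>25)&(abs(P[:,2]-z)<4)&(a>-20)&(a<45)
    if k.sum()>3: print(z,k.sum(),np.percentile(a[k],[5,50,95]).round(1))
E
```

```text
t 5.1 q [-29.   26.6  89.7  -0.3  64.1  39. ] p [ 598.1 -197.6  255.6] rpy [-179.9    0.4   22.1] F [-14.9  -5.4   6.8] open 0.3 g 8.1
30 11 [-5.   0.8  2.6]
38 4 [3.8 4.2 4.9]
94 43 [16.1 19.6 21.6]
102 15 [15.6 18.  19.7]
```

View pics/d.png

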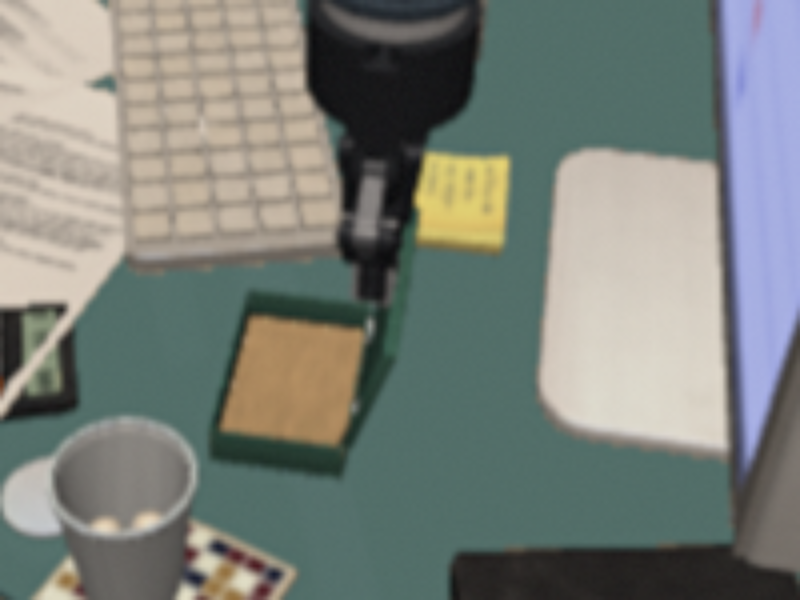

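The lid is against its stop: I feel 15 N, and its edge is 19.6 mm behind the hinge (19 mm expected). Next I'll retreat and start tilting the tool toward the side grasp.

send_rows([
  [-20,0,0,0,0,0],
  [-50,0,-10,0,0,0],
  [-85,15,-30,0,0.1,0],
  [-120,35,-50,0,0.2,0],
  [-150,60,-70,0,0.3,0],
  [-180,85,-80,0,0.4,0],
  [-205,105,-80,0,0.5,0],
  [-230,124,-80,0,0.6,0],
], grip=85.4)

```text
clock: 6.0
position: [433.0, -399.4, 337.3]
tool_rot: [179.7, -34.6, 22.2]
contact_force: [0.1, -0.2, -0.7]
opening: 1.003
gripper_force: 0.0
```

```bash
python3 - <<'E'
from h import *
log()
E
```

```text
t 6.0 q [-62.5  14.1  99.1  37.6  67.9  -9.6] p [ 433.  -399.4  337.3] rpy [179.7 -34.6  22.2] F [ 0.1 -0.2 -0.7] open 85.7 g 0.0
```

```bash
cat > k.py <<'E'
from h import *
from scipy.optimize import least_squares
def fk(x,q):
    # x: base z, a1,y1, L1x,L1z, L2x,L2y,L2z(before j4 / after), w(y,z between j5,j6), a5x
    d1,a1,y1,u,L1,fx,fz,c,e=x; R=lambda a,t:Ro.from_euler(a,t,degrees=True).as_matrix()
    A=R('z',q[0]); p=A@[a1,y1,d1]; A=A@R('y',q[1]); p=p+A@[u,0,L1]; A=A@R('y',q[2]); p=p+A@[fx,0,fz]; A=A@R('z',q[3]); p=p+A@[0,c,0]; A=A@R('y',q[4]); p=p+A@[0,0,e]; A=A@R('z',q[5]+off); return p,A
off=-90
L=[json.loads(l) for l in open('log.txt')]
def fit():
    f=lambda x:np.concatenate([fk(x,q)[0]-p for q,p,_ in L]+[(x-x0)*.003])
    x0=np.array([300,0,0,0,400,0,400,118,100.]); s=least_squares(f,x0); return s.x
if __name__=='__main__':
    x=fit(); np.set_printoptions(suppress=True); print(x.round(1))
    for q,p,r in L: 
        P,A=fk(x,q); print((P-p).round(1), np.degrees((Ro.from_matrix(A).inv()*Ro.from_euler('xyz',r,degrees=True)).magnitude()).round(2))
E
python3 k.py
python3 - <<'E'
from h import *
I,D=lid(); np.savez('t2.npz',I=I,D=D)
P=cloud('top',D>0,D)
s=(P[:,0]>520)&(P[:,0]<620)&(P[:,1]>-410)&(P[:,1]<-310)&(P[:,2]>83); R=P[s]
A=np.c_[2*R[:,:2],np.ones(len(R))]; x=np.linalg.lstsq(A,(R[:,:2]**2).sum(1),rcond=None)[0]; print(x[:2],np.sqrt(x[2]+x[0]**2+x[1]**2),len(R))
for c in('top','scene'):
    if c=='scene': _,D=grab_frame('scene')
    q=nets.outline_of('coaster',c)[0]; m=q['pixels']; C=cloud(c,m,D); C=C[abs(C[:,2]-8)<5]; print('coaster',c,q['p'],cv2.minAreaRect(C[:,:2].astype(np.float32)))
    for n in('cup','coaster'):
        a=np.array(nets.tip_of(n,c)[0]['at'])*[512,384]; z=0 if n=='coaster' else 8
        p0=world(c,a,[.001])[0];p1=world(c,a,[1000.])[0];print(n,c,(p0+(p1-p0)*(z-p0[2])/(p1[2]-p0[2])).round(1))
cv2.imwrite('pics/e.png',cv2.resize(I[120:260,220:400],(771,600)))
E
```

```text
[313.4   0.  117.8   0.1 438.2  85.4 514.4  -0.  145.5]
[ 0.  0. -0.] 180.0
[ 0. -0.  0.] 180.0
[ 0. -0.  0.] 180.0
[-0.  0. -0.] 180.0
[-0.  0. -0.] 180.0
[ 0. -0.  0.] 180.0
pts 609
30 23 -6.0 1.1 2.9
40 83 -1.7 2.8 5.5
50 88 -1.1 5.6 8.1
60 85 4.8 8.4 10.7
70 90 5.1 11.1 13.6
80 80 6.1 13.5 15.1
90 11 11.6 17.9 19.7
100 149 12.1 15.7 20.0
[ 555.74544541 -371.67999304] 37.44692820709842 205
coaster top 0.68 ((578.9175415039062, -366.2279052734375), (101.62580871582031, 101.00735473632812), 2.9549272060394287)
cup top [ 570.9 -366.6    8. ]
coaster top [ 578.4 -369.4    0. ]
coaster scene 0.71 ((581.0557861328125, -365.1075439453125), (99.12315368652344, 100.74447631835938), 3.1890101432800293)
cup scene [ 568.5 -361.6    8. ]
coaster scene [ 586.5 -365.1    0. ]
```

View pics/e.png

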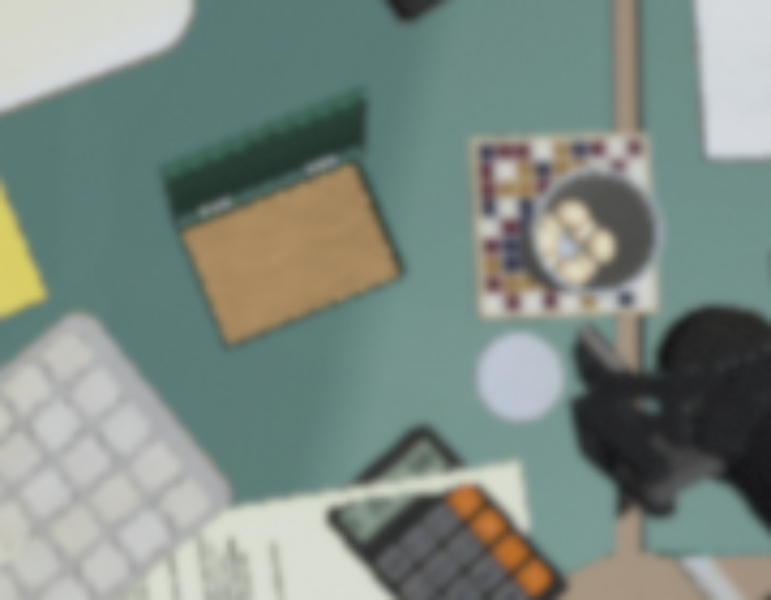

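The lid stays at its stop (slope about 15° past upright, 1.83 rad). The tin is open at (290,250), the cup is at (597,230), and the coaster is centred at (565,225). The kinematic fit is exact. Next: plan the side grasp and the pour, and check the corridor for obstacles.

```bash
sed -i 's/^off=-90/off=90/' k.py; cat >> k.py <<'E'
lo=np.array([-171.5,-51.2,17.1,-65.2,0,-178.6]);hi=np.array([171.5,118.4,147.7,245.2,150.5,178.6])
def ik(x,p,R,q0):
    def f(q):
        P,A=fk(x,q); return np.r_[P-p,100*(Ro.from_matrix(A.T@R)).as_rotvec()]
    s=least_squares(f,np.clip(q0,lo+.1,hi-.1),bounds=(lo,hi)); return s.x,np.linalg.norm(s.fun)
CUP=np.array([566.5,-362,8.]); COAST=np.array([580,-366,8.]); V=np.array([-U[1],U[0],0]); Z=np.array([0,0,1.]); tau=np.radians(12)
def grasp_R(az=22.5):
    u=np.array([np.cos(np.radians(az)),np.sin(np.radians(az)),0]); z=np.cos(tau)*u-np.sin(tau)*Z; xx=np.sin(tau)*u+np.cos(tau)*Z; return np.c_[xx,np.cross(z,xx),z]
H,DG=48,150   # grip height on the cup, TCP to cup axis
Rg=grasp_R()
def tcp_up(base,back=0): return base+H*Z-(DG+back)*Rg[:,2]
# cup origin, axis in tool coordinates
c_t=Rg.T@Z; o_t=np.array([0,0,DG])-H*c_t
def pour(beta,zdown,lip):  # beta deg below horizontal, lip = world point of the lowest rim point
    b=np.radians(beta); m=np.cos(b)*V-np.sin(b)*Z; nd=-np.sin(b)*V-np.cos(b)*Z
    sg=np.clip((-zdown-(-np.sin(tau)*m[2]))/(np.cos(tau)*nd[2]),-1,1); g=np.arcsin(sg)
    z=-np.sin(tau)*m+np.cos(tau)*(np.cos(g)*U+np.sin(g)*nd); xx=(m+np.sin(tau)*z)/np.cos(tau); R=np.c_[xx,np.cross(z,xx),z]
    o=lip-80*m-33*nd; return o-R@o_t,R
def rows(T,seq):
    for p,R in seq: print((T[:3,:3].T@(p-T[:3,3])).round(0).tolist(),(Ro.from_matrix(T[:3,:3].T@R).as_rotvec()).round(3).tolist())
E
python3 - <<'E'
from k import *
np.set_printoptions(suppress=True)
D=np.load('top.npz')['D']; P=cloud('top',D>0,D); X=P-CUP; a=X@U; b=X@V
for lo_ in range(-340,0,20):
    k=(a>lo_)&(a<lo_+20); print(lo_,[ (P[k&(b>w)&(b<=w+20),2].max(initial=-9)).round(0) for w in range(-120,120,20)])
x=fit(); q=np.array(L[-1][0]); T=pose()
for n,(p,R) in {'pre':(tcp_up(CUP,80),Rg),'grasp':(tcp_up(CUP),Rg),'lift':(tcp_up(CUP)+60*Z,Rg)}.items():
    q,e=ik(x,p,R,q); print(n,p.round(1),q.round(1),round(e,3)); rows(T,[(p,R)])
lip=TIN-25*V+42*Z
for be in (-60,-30,-10,0,10,20,30,45,60):
    p,R=pour(be,.1 if be>-30 else .15,lip+ (20*Z if be<-20 else 0)); q,e=ik(x,p,R,q); print(be,p.round(1),Ro.from_matrix(R).as_euler('xyz',degrees=True).round(0),q.round(1),round(e,3))
E
```

```text
-340 [np.float64(-9.0), np.float64(-9.0), np.float64(-9.0), np.float64(-9.0), np.float64(-9.0), np.float64(-9.0), np.float64(-9.0), np.float64(-9.0), np.float64(-9.0), np.float64(-9.0), np.float64(-9.0), np.float64(-9.0)]
-320 [np.float64(-9.0), np.float64(-9.0), np.float64(-9.0), np.float64(-9.0), np.float64(-9.0), np.float64(-9.0), np.float64(-9.0), np.float64(-9.0), np.float64(-9.0), np.float64(-9.0), np.float64(-9.0), np.float64(10.0)]
-300 [np.float64(-9.0), np.float64(-9.0), np.float64(-9.0), np.float64(-9.0), np.float64(-9.0), np.float64(-9.0), np.float64(-9.0), np.float64(-9.0), np.float64(-9.0), np.float64(-9.0), np.float64(-9.0), np.float64(11.0)]
-280 [np.float64(-9.0), np.float64(-9.0), np.float64(-9.0), np.float64(-9.0), np.float64(-9.0), np.float64(-9.0), np.float64(-9.0), np.float64(-9.0), np.float64(-9.0), np.float64(-9.0), np.float64(-9.0), np.float64(12.0)]
-260 [np.float64(-9.0), np.float64(-9.0), np.float64(-9.0), np.float64(-9.0), np.float64(-9.0), np.float64(-9.0), np.float64(-9.0), np.float64(-9.0), np.float64(-9.0), np.float64(-9.0), np.float64(8.0), np.float6
[... 3058 characters left out ...]
-29.  99.] [ -63.6   41.2  112.2   97.7   76.5 -124.3] 0.0
-10 [ 437.7 -298.3  109.9] [ 96.  -9. 100.] [ -63.3   43.5  113.4  102.    78.7 -148.3] 0.0
0 [ 435.3 -291.3  116. ] [ 96.   1. 101.] [ -63.1   42.2  114.9  103.    78.4 -158.9] 0.0
10 [ 432.3 -282.4  121.1] [ 96.  11. 100.] [ -62.8   41.   116.6  104.6   77.9 -169.8] 0.0
20 [ 429.  -271.5  125. ] [ 96.  22. 100.] [ -62.4   39.6  118.5  105.7   76.9 -178.6] 4.018
30 [ 425.4 -258.3  127.6] [97. 32. 99.] [ -61.8   36.7  120.1  103.1   73.1 -178.6] 21.644
45 [ 420.3 -231.9  129. ] [99. 48. 96.] [ -59.5   30.9  123.5   99.6   62.7 -178.6] 48.341
60 [ 420.1 -187.5  127.2] [104.  65.  89.] [ -51.1   22.   127.9   98.3   40.  -178.6] 74.135
```

```bash
sed -i 's/^Rg=grasp_R()/Rg=grasp_R(5)/; s/m=np.cos(b)\*V-np.sin(b)\*Z; nd=-np.sin(b)\*V-np.cos(b)\*Z/m=-np.cos(b)*V-np.sin(b)*Z; nd=np.sin(b)*V-np.cos(b)*Z/' k.py
cat > plan.py <<'E'
from k import *
np.set_printoptions(suppress=True)
x=fit(); q=np.array(L[-1][0]); T=pose()
for n,(p,R) in {'pre':(tcp_up(CUP,80),Rg),'grasp':(tcp_up(CUP),Rg),'lift':(tcp_up(CUP)+60*Z,Rg)}.items():
    q,e=ik(x,p,R,q); print(n,p.round(1),q.round(1),round(e,3)); rows(T,[(p,R)])
lip=TIN+25*V+42*Z
for be in (-90,-60,-30,-10,0,10,20,30,45,60):
    p,R=pour(be,.15 ,lip+ (20*Z if be<-20 else 0)); q,e=ik(x,p,R,q); cam=p+R@[71,0,31]; print(be,p.round(1),Ro.from_matrix(R).as_euler('xyz',degrees=True).round(0),q.round(1),round(e,3),'cam',cam.round(0),'cup',(p+R@o_t).round(0),'fingers',(p+R@[0,44,165])[2].round(0),(p+R@[0,-44,165])[2].round(0))
E
python3 plan.py
```

```text
pre [ 342.4 -381.6  103.8] [-78.5  42.1 113.8  91.   76.4 -65.3] 0.0
[-197.0, -49.0, 147.0] [-0.256, 0.756, 0.171]
grasp [ 420.3 -374.8   87.2] [-68.6  46.  108.2  99.6  72.1 -64. ] 0.0
[-144.0, -25.0, 203.0] [-0.256, 0.756, 0.171]
lift [ 420.3 -374.8  147.2] [-68.6  37.5 111.1  97.8  71.2 -58.1] 0.0
[-111.0, -25.0, 153.0] [-0.256, 0.756, 0.171]
-90 [ 594.2 -293.5   87.2] [180. -78. 113.] [-42.   66.3  59.8  31.5 126.2 -64.4] 0.0 cam [ 577. -252.  150.] cup [ 538. -158.    8.] fingers 53.0 53.0
-60 [ 407.3 -225.    99.3] [-107.  -59.  -44.] [-63.1  43.1 116.7  82.7  83.5 -39.4] 0.0 cam [ 460. -235.  155.] cup [ 524. -125.   35.] fingers 53.0 96.0
-30 [ 407.2 -225.   123.1] [-100.  -29.  -54.] [-63.1  39.3 118.1  82.5  83.8  -6.3] 0.0 cam [ 470. -259.  152.] cup [ 518. -109.   77.] fingers 60.0 136.0
-10 [ 412.4 -235.4  117.4] [-99.  -8. -55.] [-63.   40.8 115.8  80.8  84.6  15. ] 0.0 cam [ 478. -276.  123.] cup [ 518. -110.   87.] fingers 50.0 136.0
0 [ 416.4 -243.2  123.5] [-99.   2. -56.] [-63.   40.3 114.5  79.5  85.4  26.8] 0.0 cam [ 482. -284.  117.] cup [ 520. -115.  101.] fingers 55.0 142.0
10 [ 421.4 -252.7  128.6] [-99.  12. -55.] [-62.9  40.3 112.8  77.9  86.5  38.9] 0.0 cam [ 485. -292.  109.] cup [ 523. -121.  114.] fingers 61.0 146.0
20 [ 427.7 -263.9  132.5] [-99.  22. -55.] [-62.7  40.6 110.5  75.9  87.9  51. ] 0.0 cam [ 489. -298.  101.] cup [ 526. -129.  126.] fingers 68.0 148.0
30 [ 435.8 -277.   135.1] [-100.   33.  -54.] [-62.3  41.5 107.4  73.5  89.8  63.4] 0.0 cam [ 494. -305.   92.] cup [ 530. -140.  137.] fingers 74.0 147.0
45 [ 454.  -301.4  136.5] [-103.   49.  -51.] [-61.2  44.2 100.5  68.4  94.4  82.7] 0.0 cam [ 503. -314.   78.] cup [ 538. -158.  148.] fingers 84.0 140.0
60 [ 494.2 -335.2  134.7] [-112.   67.  -45.] [-57.6  50.6  86.5  58.9 105.  104.2] 0.0 cam [ 527. -327.   65.] cup [ 546. -178.  154.] fingers 94.0 126.0
```

send_rows([
  [-28,-7,21,-0.037,0.108,0.024],
  [-56,-14,42,-0.073,0.216,0.049],
  [-84,-21,63,-0.11,0.324,0.073],
  [-113,-28,84,-0.146,0.432,0.098],
  [-141,-35,105,-0.183,0.54,0.122],
  [-169,-42,126,-0.219,0.648,0.147],
  [-197,-49,147,-0.256,0.756,0.171],
  [-197,-49,147,-0.256,0.756,0.171],
], grip=85.4)

```text
clock: 7.2
position: [340.4, -377.9, 96.6]
tool_rot: [-175.7, -77.9, 0.7]
contact_force: [-0.0, 1.2, 0.0]
opening: 0.997
gripper_force: 0.0
```

```bash
python3 - <<'E'
from k import *
log(); T=pose(); I,D=grab_frame('wrist')
cv2.imwrite('pics/w1.png',I)
q=nets.outline_of('cup','wrist'); print([(round(a['p'],2),a['extent']) for a in q[:2]])
P=cloud('wrist',q[0]['pixels'],D,T); print(np.percentile(P,[1,50,99],axis=0).round(1))
for z in range(15,95,10):
    k=abs(P[:,2]-z)<5; t=np.array([-Rg[1,2],Rg[0,2],0]); t/=np.linalg.norm(t)
    if k.sum()>20: print(z,k.sum(),'lat',np.percentile((P[k]-CUP)@t,[1,99]).round(1),'near',np.percentile((P[k]-CUP)[:,:2]@Rg[:2,2]/np.cos(tau),2).round(1))
rows(T,[(tcp_up(CUP),Rg)])
E
```

```text
t 7.2 q [-78.6  43.  113.9  91.   76.4 -65.4] p [ 340.4 -377.9   96.6] rpy [-175.7  -77.9    0.7] F [-0.   1.2  0. ] open 85.1 g 0.0
[(0.69, [0.3902, 0.351, 0.6186, 0.7443])]
[[ 532.7 -389.8   10.9]
 [ 542.8 -361.6   67.4]
 [ 594.8 -331.2   86.8]]
15 740 lat [-20.9  23.4] near -25.9
25 850 lat [-21.7  25.4] near -27.2
35 952 lat [-22.   25.6] near -28.2
45 1090 lat [-23.   27.3] near -29.4
55 1287 lat [-23.9  28.6] near -30.5
65 2264 lat [-25.3  28.7] near -31.6
75 3071 lat [-26.7  30.3] near -32.5
85 2805 lat [-29.   32.4] near -34.1
[8.0, 4.0, 80.0] [-0.001, 0.002, -0.016]
```

View pics/w1.png

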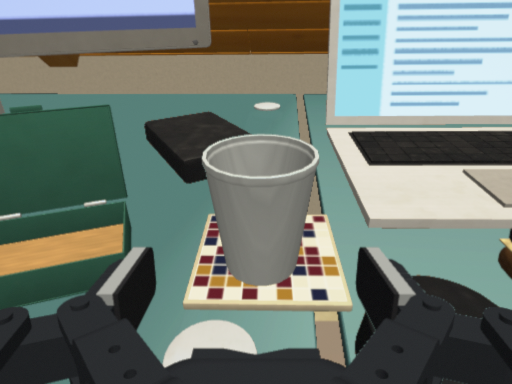

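The wrist picture shows the cup centred between the open fingers at (260,210) on its coaster, with the open tin on the left. Measured cup axis: (565,-360).

```bash
sed -i 's/^CUP=np.array(\[566.5,-362,8.\])/CUP=np.array([565,-360.2,8.])/' k.py; python3 - <<'E'
from k import *
log(); T=pose(); rows(T,[(tcp_up(CUP,15),Rg),(tcp_up(CUP),Rg)])
E
```

```text
t 7.3 q [-78.5  42.2 113.7  90.9  76.3 -65.2] p [ 342.1 -381.6  102.8] rpy [-179.2  -77.9    4.2] F [0.5 0.1 1.1] open 85.6 g 0.0
[1.0, -2.0, 64.0] [-0.001, 0.002, -0.003]
[1.0, -2.0, 79.0] [-0.001, 0.002, -0.003]
```

send_rows([
  [0,-2,25,0,0,0],
  [0,-2,50,0,0,0],
  [0,-2,68,0,0,0],
  [0,-2,79,0,0,0],
  [0,-2,79,0,0,0],
  [0,-2,79,0,0,0],
])

```text
clock: 7.9
position: [419.0, -374.1, 88.9]
tool_rot: [179.0, -78.1, 6.0]
contact_force: [-0.1, 0.8, -0.2]
opening: 0.999
gripper_force: 0.0
```

send_rows([
  [0,0,0,0,0,0],
  [0,0,0,0,0,0],
  [0,0,0,0,0,0],
  [0,0,0,0,0,0],
  [0,0,0,0,0,0],
  [0,0,0,0,0,0],
], grip=50, force=45)

```text
clock: 8.5
position: [418.2, -374.2, 87.4]
tool_rot: [179.8, -78.1, 5.0]
contact_force: [-3.3, 0.5, 5.6]
opening: 0.678
gripper_force: 46.9
```

```bash
python3 - <<'E'
from k import *
log(); T=pose(); rows(T,[(tcp_up(CUP)+60*Z,Rg)]); I,D=grab_frame('wrist')
q=nets.outline_of('cup','wrist'); P=cloud('wrist',q[0]['pixels'],D,T); print(np.percentile(P,[1,50,99],axis=0).round(1))
R=P[P[:,2]>83]; A=np.c_[2*R[:,:2],np.ones(len(R))]; x=np.linalg.lstsq(A,(R[:,:2]**2).sum(1),rcond=None)[0]; print(x[:2],np.sqrt(x[2]+x[0]**2+x[1]**2),len(R))
E
```

```text
t 8.5 q [-68.8  45.9 108.5  99.7  72.2 -64.2] p [ 418.2 -374.2   87.4] rpy [179.8 -78.1   5. ] F [-3.3  0.5  5.6] open 57.9 g 46.9
[59.0, -1.0, -12.0] [0.003, -0.002, 0.0]
[[ 533.7 -390.9   42.2]
 [ 562.6 -361.3   72.1]
 [ 596.3 -331.    87.4]]
[ 565.19750806 -361.11783267] 31.3081353204124 5400
```

Gripped at 57.9 mm. Lifting now.

send_rows([
  [6,0,-1,0,0,0],
  [15,0,-3,0,0,0],
  [27,0,-6,0,0,0],
  [39,0,-8,0,0,0],
  [51,0,-11,0,0,0],
  [59,0,-12,0,0,0],
  [59,0,-12,0,0,0],
])

```text
clock: 9.3
position: [419.1, -374.1, 148.6]
tool_rot: [179.3, -78.1, 5.6]
contact_force: [0.6, -0.3, -2.7]
opening: 0.683
gripper_force: 47.7
```

```bash
cat >> k.py <<'E'
from scipy.spatial.transform import Slerp
def interp(T,p,R,n,a0=0):
    S=Slerp([0,1],Ro.from_matrix([T[:3,:3],R])); return [(T[:3,3]+(p-T[:3,3])*s,S(s).as_matrix()) for s in np.arange(1,n+1)/n]
E
python3 - <<'E'
from k import *
log(); T=pose(); x=fit(); q=np.array(json.loads(open('log.txt').readlines()[-1])[0])
o=arm.get_obs(); print(o['contact_force'])
p,R=pour(-60,.15,TIN+25*V+75*Z); s=interp(T,p,R,8); rows(T,s)
for a,b in s: q2,e=ik(x,a,b,q); print(q2.round(0),(q2-q).round(0),round(e,2)); q=q2
print('load',P:=0)
E
```

```text
t 9.3 q [-68.7  37.2 111.3  97.8  71.3 -58.3] p [ 419.1 -374.1  148.6] rpy [179.3 -78.1   5.6] F [ 0.6 -0.3 -2.7] open 58.3 g 47.7
[ 0.56926345 -0.27871632 -2.69258185]
[-4.0, -19.0, 1.0] [0.058, -0.008, 0.055]
[-9.0, -37.0, 2.0] [0.115, -0.016, 0.11]
[-13.0, -56.0, 3.0] [0.173, -0.024, 0.165]
[-17.0, -75.0, 4.0] [0.231, -0.033, 0.219]
[-22.0, -94.0, 5.0] [0.288, -0.041, 0.274]
[-26.0, -112.0, 6.0] [0.346, -0.049, 0.329]
[-31.0, -131.0, 7.0] [0.404, -0.057, 0.384]
[-35.0, -150.0, 8.0] [0.461, -0.065, 0.439]
[-68.  37. 112.  95.  73. -55.] [ 0.  0.  1. -2.  1.  3.] 0.0
[-68.  37. 113.  93.  74. -52.] [ 1.  0.  1. -2.  1.  3.] 0.0
[-67.  38. 114.  91.  75. -50.] [ 1.  0.  1. -2.  1.  3.] 0.0
[-67.  38. 115.  89.  77. -47.] [ 1.  0.  1. -2.  2.  3.] 0.0
[-66.  39. 116.  87.  79. -45.] [ 1.  1.  1. -2.  2.  2.] 0.0
[-65.  39. 116.  85.  80. -42.] [ 1.  1.  1. -2.  2.  2.] 0.0
[-64.  40. 117.  84.  82. -40.] [ 1.  1.  1. -2.  2.  2.] 0.0
[-63.  41. 117.  83.  84. -38.] [ 1.  1.  1. -1.  2.  2.] 0.0
load 0
```

send_rows([
  [-2,-10,0,0.03,-0.004,0.028],
  [-7,-30,2,0.09,-0.013,0.085],
  [-13,-56,3,0.173,-0.024,0.165],
  [-19,-82,4,0.25,-0.035,0.24],
  [-25,-108,6,0.332,-0.047,0.316],
  [-30,-128,7,0.394,-0.056,0.375],
  [-34,-145,8,0.446,-0.063,0.425],
  [-35,-150,8,0.461,-0.065,0.439],
])

```text
clock: 10.1
position: [406.0, -221.6, 110.1]
tool_rot: [-106.4, -58.1, -44.1]
contact_force: [-0.4, 0.2, -1.0]
opening: 0.681
gripper_force: 47.8
```

```bash
python3 - <<'E'
from k import *
log(); T=pose(); x=fit(); q=np.array(json.loads(open('log.txt').readlines()[-1])[0])
lip=TIN+25*V
s=[pour(b,.15,lip+z*Z) for b,z in((-50,68),(-40,61),(-32,55),(-25,50),(-18,46),(-12,43),(-6,40),(0,38))]; rows(T,s)
for a,b in s: q2,e=ik(x,a,b,q); print((q2-q).round(0),round(e,2),'cupz',(a+b@o_t)[2].round(0)); q=q2
J,_=grab_frame('scene'); cv2.imwrite('pics/f.png',cv2.resize(J[140:290,180:380],(800,600)))
E
```

```text
t 10.1 q [-63.   41.3 117.7  82.4  83.7 -38.1] p [ 406.  -221.6  110.1] rpy [-106.4  -58.1  -44.1] F [-0.4  0.2 -1. ] open 58.1 g 47.8
[3.0, -1.0, -1.0] [-0.014, 0.008, 0.172]
[4.0, -1.0, -1.0] [-0.012, 0.009, 0.35]
[5.0, 0.0, -1.0] [-0.007, 0.006, 0.492]
[7.0, 2.0, -2.0] [-0.001, 0.0, 0.616]
[10.0, 5.0, -2.0] [0.005, -0.008, 0.74]
[13.0, 8.0, -3.0] [0.011, -0.018, 0.846]
[16.0, 12.0, -3.0] [0.017, -0.03, 0.952]
[20.0, 16.0, -4.0] [0.023, -0.045, 1.058]
[-0. -1.  0.  1. -0. 10.] 0.0 cupz 54.0
[ 0. -0.  0. -0.  0. 10.] 0.0 cupz 61.0
[ 0.  0. -0. -0.  0.  8.] 0.0 cupz 67.0
[ 0.  0. -0. -0.  0.  8.] 0.0 cupz 72.0
[ 0.  0. -1. -1.  0.  8.] 0.0 cupz 79.0
[ 0.  0. -1. -1.  0.  7.] 0.0 cupz 85.0
[ 0.  0. -1. -1.  0.  7.] 0.0 cupz 90.0
[ 0.  0. -1. -1.  0.  7.] 0.0 cupz 97.0
```

View pics/f.png

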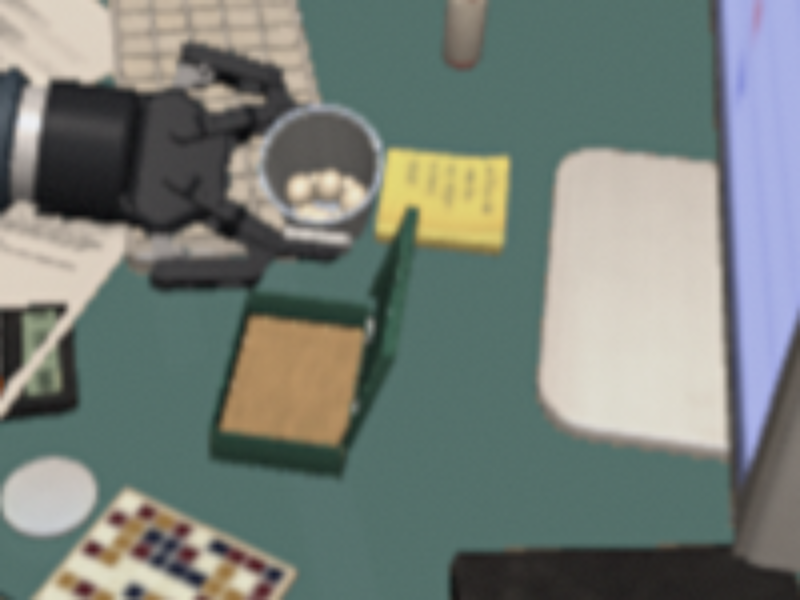

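The cup is tilted at (320,165), just left of the tin, with the nuts inside. I'll now tilt it to nearly horizontal.

send_rows([
  [2,-1,-1,-0.012,0.008,0.13],
  [4,-1,-1,-0.012,0.009,0.26],
  [4,-1,-1,-0.012,0.009,0.38],
  [5,0,-1,-0.007,0.006,0.492],
  [7,2,-2,-0.001,0,0.616],
  [10,5,-2,0.005,-0.008,0.74],
  [11,6,-2,0.008,-0.013,0.79],
  [13,8,-3,0.011,-0.018,0.846],
])

```text
clock: 10.95
position: [412.2, -237.4, 118.9]
tool_rot: [-98.9, -10.7, -55.6]
contact_force: [0.3, -0.4, -1.7]
opening: 0.681
gripper_force: 47.7
```

```bash
cat > nx.py <<'E'
from k import *
import sys
def go(seq):
    log(); T=pose(); x=fit(); q=arm.get_obs()['joint_positions']
    s=[pour(b,.15,TIN+l*V+z*Z) for b,l,z in seq]; rows(T,s)
    for a,b in s: q2,e=ik(x,a,b,q); print((q2-q).round(0),round(e,2),end=' '); q=q2
    m=T[:3,:3]@c_t; nd=-(Z-m*m[2]); nd/=np.linalg.norm(nd); print('\nlip',((T[:3,3]+T[:3,:3]@o_t+80*m+33*nd-TIN)@np.c_[U,V,Z]).round(1),'beta',-np.degrees(np.arcsin(m[2])).round(1))
E
python3 - <<'E'
from nx import *
go([(-9,25,41),(-6,25,40),(-3,25,39),(0,24,38),(2,23,38),(4,22,38),(6,21,38),(8,20,38)])
q=nets.outline_of('sweet1','scene') 
I,_=grab_frame('top'); r=nets.outline_of('sweet1','top'); print(len(q),len(r),[np.round(a['extent'],2).tolist() for a in r])
E
```

```text
t 10.95 q [-63.2  40.5 115.9  81.1  84.4  12.8] p [ 412.2 -237.4  118.9] rpy [-98.9 -10.7 -55.6] F [ 0.3 -0.4 -1.7] open 58.1 g 47.7
[-1.0, 1.0, 1.0] [0.003, -0.012, 0.058]
[2.0, 1.0, 1.0] [0.004, -0.018, 0.11]
[4.0, 1.0, 1.0] [0.004, -0.026, 0.163]
[8.0, 1.0, 0.0] [0.004, -0.033, 0.216]
[11.0, 0.0, -0.0] [0.004, -0.039, 0.252]
[14.0, 0.0, -1.0] [0.003, -0.045, 0.287]
[18.0, -0.0, -1.0] [0.003, -0.051, 0.322]
[21.0, -1.0, -2.0] [0.002, -0.058, 0.357]
[ 0.  0. -0. -0.  0.  3.] 0.0 [ 0. -0. -0. -0.  0.  3.] 0.0 [ 0.  0. -0. -0.  0.  3.] 0.0 [ 0.  0. -1. -0.  0.  4.] 0.0 [ 0. -0. -0. -0.  0.  2.] 0.0 [ 0.  0. -0. -0.  0.  2.] 0.0 [ 0.  0. -0. -0.  0.  2.] 0.0 [ 0.  0. -0. -0.  0.  2.] 0.0 
lip [-0.9 20.7 44.7] beta -12.3
2 0 []
```

send_rows([
  [-1,1,1,0.003,-0.012,0.058],
  [2,1,1,0.004,-0.018,0.11],
  [4,1,1,0.004,-0.026,0.163],
  [8,1,0,0.004,-0.033,0.216],
  [11,0,0,0.004,-0.039,0.252],
  [14,0,-1,0.003,-0.045,0.287],
  [18,0,-1,0.003,-0.051,0.322],
  [21,-1,-2,0.002,-0.058,0.357],
])

```text
clock: 11.9
position: [422.1, -254.8, 123.9]
tool_rot: [-98.7, 9.9, -55.4]
contact_force: [0.1, 0.0, -1.0]
opening: 0.678
gripper_force: 47.6
```

```bash
cat >> nx.py <<'E'
def nuts():
    J,_=grab_frame('scene'); q=nets.outline_of('sweet1','scene'); I,D=grab_frame('top'); r=nets.outline_of('sweet1','top')
    for c,l in(('scene',q),('top',r)): print(c,[(round(a['p'],2),(np.array(a['extent'])*[512,384,512,384]).round(0).tolist()) for a in l])
    cv2.imwrite('pics/n.png',np.hstack([cv2.resize(J[160:290,180:310],(400,400)),cv2.resize(I[130:230,240:340],(400,400))]))
E
python3 - <<'E'
from nx import *
go([(10,20,38),(12,20,38),(14,19,38),(16,18,38),(18,17,38),(20,16,38),(22,15,38),(24,14,38)]); nuts()
E
```

```text
t 11.9 q [-62.9  41.  112.4  78.1  86.3  36.3] p [ 422.1 -254.8  123.9] rpy [-98.7   9.9 -55.4] F [ 0.1  0.  -1. ] open 57.9 g 47.6
[3.0, -1.0, -1.0] [-0.002, -0.006, 0.037]
[5.0, -2.0, -1.0] [-0.003, -0.012, 0.073]
[8.0, -4.0, -2.0] [-0.005, -0.02, 0.108]
[11.0, -5.0, -2.0] [-0.007, -0.027, 0.143]
[15.0, -6.0, -3.0] [-0.01, -0.035, 0.179]
[18.0, -7.0, -4.0] [-0.013, -0.043, 0.214]
[22.0, -9.0, -4.0] [-0.017, -0.052, 0.249]
[26.0, -10.0, -5.0] [-0.021, -0.061, 0.285]
[ 0.  0. -0. -0.  0.  3.] 0.0 [ 0.  0. -0. -0.  0.  2.] 0.0 [ 0.  0. -1. -0.  0.  3.] 0.0 [ 0.  0. -1. -0.  0.  3.] 0.0 [ 0.  0. -1. -0.  0.  3.] 0.0 [ 0.  0. -1. -0.  0.  3.] 0.0 [ 0.  0. -1. -0.  0.  3.] 0.0 [ 0.  0. -1. -0.  0.  3.] 0.0 
lip [ 0.1 20.6 38.4] beta 7.9
scene [(0.62, [252.0, 230.0, 258.0, 233.0])]
top []
```

View pics/n.png

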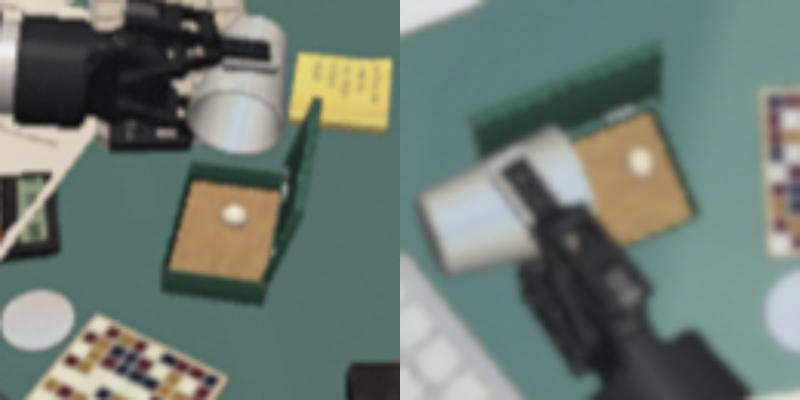

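One nut has landed in the middle of the tin at (640,160) and nothing has spilled. Continuing slowly.

send_rows([
  [3,-1,-1,-0.002,-0.006,0.037],
  [5,-2,-1,-0.003,-0.012,0.073],
  [5,-2,-1,-0.003,-0.012,0.073],
  [8,-4,-2,-0.005,-0.02,0.108],
  [8,-4,-2,-0.005,-0.02,0.108],
  [11,-5,-2,-0.007,-0.027,0.143],
  [11,-5,-2,-0.007,-0.027,0.143],
  [11,-5,-2,-0.007,-0.027,0.143],
])

```text
clock: 12.9
position: [427.7, -264.7, 127.2]
tool_rot: [-99.0, 18.2, -55.1]
contact_force: [-0.7, -0.5, -1.1]
opening: 0.683
gripper_force: 47.9
```

```bash
python3 - <<'E'
from nx import *
go([(18,19,38),(20,19,38),(22,20,38),(24,20,38),(26,20,38),(28,20,38),(30,20,38),(32,20,38)]); nuts()
E
```

```text
t 12.9 q [-62.8  41.3 110.5  76.7  87.3  46.1] p [ 427.7 -264.7  127.2] rpy [-99.   18.2 -55.1] F [-0.7 -0.5 -1.1] open 58.3 g 47.9
[2.0, -1.0, -1.0] [-0.004, -0.008, 0.037]
[5.0, -3.0, -1.0] [-0.007, -0.016, 0.073]
[6.0, -4.0, -1.0] [-0.011, -0.025, 0.108]
[9.0, -5.0, -2.0] [-0.015, -0.034, 0.143]
[11.0, -7.0, -2.0] [-0.02, -0.043, 0.179]
[14.0, -8.0, -3.0] [-0.025, -0.053, 0.214]
[17.0, -9.0, -3.0] [-0.032, -0.064, 0.25]
[21.0, -11.0, -3.0] [-0.039, -0.075, 0.285]
[ 0.  0. -0. -0.  0.  3.] 0.0 [ 0.  0. -1. -0.  0.  2.] 0.0 [ 0.  0. -0. -0.  0.  2.] 0.0 [ 0.  0. -1. -0.  0.  2.] 0.0 [ 0.  0. -1. -0.  0.  2.] 0.0 [ 0.  0. -1. -1.  0.  2.] 0.0 [ 0.  0. -1. -1.  0.  2.] 0.0 [ 0.  0. -1. -1.  0.  3.] 0.0 
lip [ 0.3 18.8 38.3] beta 15.9
scene [(0.52, [260.0, 240.0, 268.0, 243.0]), (0.46, [245.0, 231.0, 253.0, 239.0]), (0.44, [251.0, 240.0, 261.0, 243.0])]
top [(0.63, [296.0, 173.0, 303.0, 176.0]), (0.61, [305.0, 166.0, 307.0, 176.0]), (0.58, [307.0, 181.0, 310.0, 188.0])]
```

View pics/n.png

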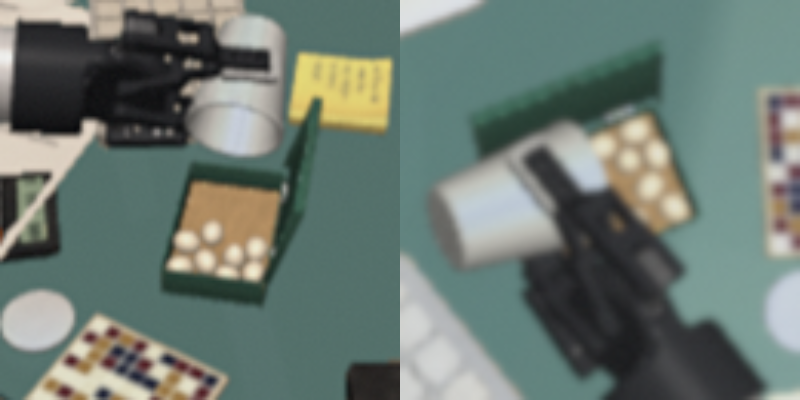

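I count eight nuts in the tin in one layer: (187,240), (211,230), (205,260), (234,253), (256,245), (253,270), (228,272), (178,265). I'll tilt a little further to be sure the cup is empty, then go back.

send_rows([
  [5,-3,-1,-0.007,-0.016,0.073],
  [9,-5,-2,-0.015,-0.034,0.143],
  [14,-8,-3,-0.025,-0.053,0.214],
  [21,-11,-3,-0.039,-0.075,0.285],
  [21,-11,-3,-0.039,-0.075,0.285],
  [21,-11,-3,-0.039,-0.075,0.285],
  [21,-11,-3,-0.039,-0.075,0.285],
])

```text
clock: 13.8
position: [439.9, -284.3, 131.2]
tool_rot: [-100.5, 35.1, -53.5]
contact_force: [-1.1, 0.5, -1.2]
opening: 0.68
gripper_force: 47.9
```

```bash
python3 - <<'E'
from nx import *
o=arm.get_obs(); go([(15,28,50),(5,30,60),(-5,30,65),(-15,30,70),(-25,30,75),(-35,30,80),(-45,28,80),(-60,25,75)])
E
```

```text
t 13.8 q [-62.2  42.6 105.8  72.9  90.3  66. ] p [ 439.9 -284.3  131.2] rpy [-100.5   35.1  -53.5] F [-1.1  0.5 -1.2] open 58.0 g 47.9
[-32.0, 12.0, 6.0] [0.039, 0.079, -0.302]
[-46.0, 15.0, 9.0] [0.045, 0.116, -0.478]
[-53.0, 21.0, 11.0] [0.042, 0.146, -0.654]
[-59.0, 26.0, 14.0] [0.033, 0.172, -0.83]
[-62.0, 31.0, 16.0] [0.02, 0.194, -1.005]
[-64.0, 35.0, 17.0] [0.002, 0.209, -1.181]
[-59.0, 41.0, 18.0] [-0.017, 0.218, -1.358]
[-44.0, 51.0, 19.0] [-0.045, 0.208, -1.627]
[ -1.  -4.   7.   4.  -3. -21.] 0.0 [ -0.  -2.   3.   2.  -1. -11.] 0.0 [ -0.  -1.   2.   1.  -1. -11.] 0.0 [ -0.  -0.   1.   1.  -1. -11.] 0.0 [ -0.  -0.   1.   1.  -1. -11.] 0.0 [ -0.   0.   1.   1.  -0. -11.] 0.0 [ -0.   1.  -0.   0.  -0. -11.] 0.0 [ -0.   3.  -2.  -1.   0. -16.] 0.0 
lip [ 0.3 20.1 37.8] beta 32.1
```

send_rows([
  [-16,6,3,0.02,0.04,-0.14],
  [-32,12,6,0.039,0.079,-0.28],
  [-42,14,8,0.043,0.1,-0.41],
  [-48,18,10,0.044,0.13,-0.55],
  [-55,23,12,0.038,0.155,-0.69],
  [-59,26,14,0.033,0.172,-0.82],
  [-61,30,15,0.024,0.185,-0.95],
  [-63,33,16,0.01,0.2,-1.08],
])

```text
clock: 14.6
position: [404.9, -220.6, 138.6]
tool_rot: [-100.0, -28.2, -53.7]
contact_force: [0.9, -1.0, -0.1]
opening: 0.678
gripper_force: 47.9
```

```bash
python3 - <<'E'
from nx import *
go([(-50,28,80)]); T=pose(); rows(T,interp(T,tcp_up(COAST)+55*Z,Rg,10))
print(T[:3,:3]@o_t+T[:3,3])
E
```

```text
t 14.6 q [-63.1  36.5 119.5  82.2  83.8  -4.5] p [ 404.9 -220.6  138.6] rpy [-100.   -28.2  -53.7] F [ 0.9 -1.  -0.1] open 57.9 g 47.9
[-7.0, 11.0, 3.0] [-0.004, 0.01, -0.364]
[  0.   2.  -0.   1.  -0. -23.] 0.0 
lip [-0.5 30.2 76.8] beta -29.6
[13.0, 8.0, -6.0] [-0.044, 0.019, -0.097]
[26.0, 15.0, -12.0] [-0.087, 0.039, -0.194]
[39.0, 23.0, -17.0] [-0.131, 0.058, -0.291]
[52.0, 31.0, -23.0] [-0.175, 0.077, -0.388]
[65.0, 38.0, -29.0] [-0.218, 0.096, -0.485]
[78.0, 46.0, -35.0] [-0.262, 0.116, -0.582]
[90.0, 53.0, -40.0] [-0.306, 0.135, -0.679]
[103.0, 61.0, -46.0] [-0.349, 0.154, -0.776]
[116.0, 69.0, -52.0] [-0.393, 0.174, -0.873]
[129.0, 76.0, -58.0] [-0.436, 0.193, -0.97]
[ 515.19858992 -104.64208936   91.98628537]
```

send_rows([
  [13,8,-6,-0.044,0.019,-0.097],
  [26,15,-12,-0.087,0.039,-0.194],
  [39,23,-17,-0.131,0.058,-0.291],
  [52,31,-23,-0.175,0.077,-0.388],
  [65,38,-29,-0.218,0.096,-0.485],
  [78,46,-35,-0.262,0.116,-0.582],
  [90,53,-40,-0.306,0.135,-0.679],
  [103,61,-46,-0.349,0.154,-0.776],
])

```text
clock: 15.4
position: [428.2, -347.4, 140.5]
tool_rot: [-138.9, -71.6, -32.3]
contact_force: [-0.4, -0.9, -1.3]
opening: 0.679
gripper_force: 48.0
```

```bash
python3 - <<'E'
from nx import *
log(); T=pose(); rows(T,interp(T,tcp_up(COAST)+55*Z,Rg,2))
E
```

```text
t 15.4 q [-66.6  37.5 111.7  94.   71.5 -45.9] p [ 428.2 -347.4  140.5] rpy [-138.9  -71.6  -32.3] F [-0.4 -0.9 -1.3] open 58.0 g 48.0
[4.0, 15.0, -0.0] [-0.043, 0.02, -0.097]
[8.0, 31.0, -0.0] [-0.086, 0.041, -0.195]
```

send_rows([
  [4,14,0,-0.04,0.02,-0.09],
  [7,27,0,-0.08,0.038,-0.18],
  [7,27,0,-0.08,0.038,-0.18],
  [7,27,0,-0.08,0.038,-0.18],
])

```text
clock: 15.8
position: [433.4, -374.0, 141.2]
tool_rot: [-173.7, -77.7, -0.9]
contact_force: [0.3, 0.1, -0.9]
opening: 0.68
gripper_force: 48.0
```

```bash
python3 - <<'E'
from nx import *
log(); T=pose(); rows(T,[(tcp_up(COAST)+55*Z,Rg)])
# measure the cup by scene + wrist: rim circle & axis, coaster by wrist/scene/top
I,D=grab_frame('wrist'); q=nets.outline_of('cup','wrist')[0]; P=cloud('wrist',q['pixels'],D,T); w=T[:3,3]+T[:3,:3]@o_t; print('expected cup origin',w,'axis',T[:3,:3]@c_t)
h=P-w; 
for z in range(10,85,10):
    k=abs(h[:,2]-z)<5; 
    if k.sum()>20: print(z,k.sum(),'x near',np.percentile(h[k,0],1).round(1),'y',np.percentile(h[k,1],[1,99]).round(1))
print('top z',np.percentile(h[:,2],99.5))
R=P[h[:,2]>75]; A=np.c_[2*R[:,:2],np.ones(len(R))]; x=np.linalg.lstsq(A,(R[:,:2]**2).sum(1),rcond=None)[0]; print('rim',x[:2],np.sqrt(x[2]+x[0]**2+x[1]**2),len(R))
J,E=grab_frame('scene'); 
Q=cloud('scene',E>0,E); g=Q-w; R=Q[(np.hypot(g[:,0],g[:,1])<45)&(g[:,2]>76)&(g[:,2]<86)]; A=np.c_[2*R[:,:2],np.ones(len(R))]; x=np.linalg.lstsq(A,(R[:,:2]**2).sum(1),rcond=None)[0]; print('rim scene',x[:2],np.sqrt(x[2]+x[0]**2+x[1]**2),len(R))
for c,DD,TT in(('scene',E,None),('wrist',D,T)):
    q=nets.outline_of('coaster',c)
    if q: C=cloud(c,q[0]['pixels'],DD,TT); C=C[abs(C[:,2]-8)<5]; print(c,q[0]['p'],cv2.minAreaRect(C[:,:2].astype(np.float32)))
E
```

```text
t 15.8 q [-67.1  38.8 109.7  98.4  70.6 -56.6] p [ 433.4 -374.   141.2] rpy [-173.7  -77.7   -0.9] F [ 0.3  0.1 -0.9] open 58.0 g 48.0
[1.0, 5.0, -0.0] [-0.01, 0.004, -0.022]
expected cup origin [ 578.97457388 -358.71519564   61.49024194] axis [ 0.00606563 -0.02299913  0.99971708]
30 513 x near -20.4 y [-24.1  21.9]
40 2959 x near -26.2 y [-24.3  21.9]
50 4717 x near -27.3 y [-25.5  24.8]
60 6081 x near -28.5 y [-27.9  27. ]
70 7283 x near -29.9 y [-30.5  28.2]
80 4962 x near -30.8 y [-32.6  30.3]
top z 79.39667032659723
rim [ 580.19763246 -359.92876442] 31.320476026343812 4962
rim scene [ 583.07169792 -361.80945363] 31.391487132592335 206
scene 0.96 ((581.1261596679688, -365.1324157714844), (99.5823974609375, 100.53311157226562), 2.8998706340789795)
wrist 0.47 ((626.1797485351562, -356.09375), (87.69478607177734, 8.450020790100098), 89.39693450927734)
```

send_rows([
  [0,0,0,0,0,0],
  [0,0,0,0,0,0],
  [0,0,0,0,0,0],
])

```text
clock: 16.35
position: [433.7, -374.8, 141.6]
tool_rot: [-174.4, -77.8, -0.3]
contact_force: [0.1, -0.8, -1.2]
opening: 0.679
gripper_force: 48.0
```

```bash
sed -i 's/COAST=np.array(\[580,-366,8.\])/COAST=np.array([579.2,-365.3,8.])/' k.py; python3 - <<'E'
from nx import *
log(); T=pose(); print('origin',T[:3,3]+T[:3,:3]@o_t, 'axis',T[:3,:3]@c_t); rows(T,[(tcp_up(COAST)+55*Z,Rg),(tcp_up(COAST)+12*Z,Rg),(tcp_up(COAST),Rg)])
E
```

```text
t 16.35 q [-67.1  38.8 109.6  98.5  70.5 -56.7] p [ 433.7 -374.8  141.6] rpy [-174.4  -77.8   -0.3] F [ 0.1 -0.8 -1.2] open 58.0 g 48.0
origin [ 579.37741331 -359.77278814   61.94182488] axis [ 0.00505198 -0.02033631  0.99978043]
[0.0, 3.0, -1.0] [-0.008, 0.003, -0.019]
[-42.0, 4.0, 8.0] [-0.008, 0.003, -0.019]
[-53.0, 4.0, 11.0] [-0.008, 0.003, -0.019]
```

send_rows([
  [-8,2,1,-0.008,0.003,-0.019],
  [-18,3,3,-0.008,0.003,-0.019],
  [-28,4,5,-0.008,0.003,-0.019],
  [-37,4,7,-0.008,0.003,-0.019],
  [-42,4,8,-0.008,0.003,-0.019],
  [-42,4,8,-0.008,0.003,-0.019],
  [-42,4,8,-0.008,0.003,-0.019],
])

```text
clock: 17.05
position: [432.9, -377.9, 98.6]
tool_rot: [-179.8, -78.0, 4.8]
contact_force: [-0.2, -0.4, -0.6]
opening: 0.681
gripper_force: 48.0
```

```bash
cat > meas.py <<'E'
from nx import *
def circ(R): 
    A=np.c_[2*R[:,:2],np.ones(len(R))]; x=np.linalg.lstsq(A,(R[:,:2]**2).sum(1),rcond=None)[0]; return x[:2].round(1),np.sqrt(x[2]+x[0]**2+x[1]**2).round(1),len(R)
def fitcup(P,w):  # fit cone model, base centre (x,y) with upright axis
    g=P-w; P=P[(np.hypot(g[:,0],g[:,1])<38)&(g[:,2]>6)&(g[:,2]<78)]
    rad=lambda h:np.interp(h,[0,58,72,80],[23.5,30,32,32.5])
    def f(v):
        d=P-np.r_[v,w[2]]; r=np.hypot(d[:,0],d[:,1]); R=rad(d[:,2]); return np.minimum(abs(r-R),abs(r-R+2.5))
    s=least_squares(f,w[:2],loss='soft_l1'); return s.x.round(1),np.median(s.fun).round(2),len(P)
def meas(w):
    T=pose(); I,D=grab_frame('wrist'); q=nets.outline_of('cup','wrist')
    if q: print('wrist',fitcup(cloud('wrist',q[0]['pixels'],D,T),w))
    for c in('scene','top'):
        J,E=grab_frame(c); q=nets.outline_of('cup',c)
        if q: print(c,q[0]['p'],fitcup(cloud(c,q[0]['pixels'],E),w))
        q=nets.outline_of('coaster',c)
        if q: C=cloud(c,q[0]['pixels'],E); C=C[abs(C[:,2]-8)<5]; print('  coaster',cv2.minAreaRect(C[:,:2].astype(np.float32)))
E
python3 - <<'E'
from meas import *
log(); T=pose(); w=T[:3,3]+T[:3,:3]@o_t; print('origin',w,'axis',T[:3,:3]@c_t); rows(T,[(tcp_up(COAST),Rg)]); meas(w)
E
```

```text
t 17.05 q [-67.3  44.8 107.4 100.1  71.2 -62. ] p [ 432.9 -377.9   98.6] rpy [-179.8  -78.     4.8] F [-0.2 -0.4 -0.6] open 58.1 g 48.0
origin [ 579.06028533 -365.06346341   19.3840723 ] axis [ 1.73188238e-04 -8.45752982e-04  9.99999627e-01]
[-11.0, 0.0, 2.0] [-0.0, 0.0, -0.001]
scene 0.97 (array([ 582.2, -366.2]), np.float64(0.5), 1200)
  coaster ((581.2885131835938, -365.3670349121094), (99.8096694946289, 101.08384704589844), 2.344843864440918)
top 0.75 (array([ 578.7, -364.8]), np.float64(0.53), 494)
  coaster ((583.2797241210938, -360.5065002441406), (98.90384674072266, 93.99424743652344), 13.13716983795166)
```

send_rows([
  [-3,0,0.5,0,0,0],
  [-6,0,1,0,0,0],
  [-8,0,1.5,0,0,0],
  [-10,0,2,0,0,0],
  [-11,0,2,0,0,0],
  [-11,0,2,0,0,0],
])

```text
clock: 18.05
position: [432.6, -378.0, 87.6]
tool_rot: [-179.9, -78.0, 4.9]
contact_force: [-0.3, 0.8, 0.3]
opening: 0.68
gripper_force: 48.0
```

send_rows([
  [-0.6,0,0.1,0,0,0],
  [-0.6,0,0.1,0,0,0],
  [-0.6,0,0.1,0,0,0],
])

```text
clock: 18.35
position: [432.7, -378.0, 87.4]
tool_rot: [180.0, -78.1, 5.1]
contact_force: [-1.4, 2.1, 5.6]
opening: 0.679
gripper_force: 47.8
```

send_rows([
  [0,0,0,0,0,0],
  [0,0,0,0,0,0],
  [0,0,0,0,0,0],
], grip=66)

```text
clock: 18.65
position: [432.4, -378.1, 86.7]
tool_rot: [-179.9, -77.9, 4.8]
contact_force: [-0.5, 0.2, 0.2]
opening: 0.774
gripper_force: 0.0
```

send_rows([
  [0,0,0,0,0,0],
  [0,0,0,0,0,0],
  [0,0,0,0,0,0],
  [0,0,0,0,0,0],
], grip=85.4)

```text
clock: 19.05
position: [432.5, -378.1, 86.9]
tool_rot: [-179.9, -78.0, 4.9]
contact_force: [-0.1, 0.5, -0.7]
opening: 1.0
gripper_force: 0.0
```

send_rows([
  [0,0,-10,0,0,0],
  [0,0,-30,0,0,0],
  [0,0,-55,0,0,0],
  [0,0,-85,0,0,0],
  [5,0,-115,0,0,0],
  [15,0,-130,0,0,0],
])

```text
clock: 19.65
position: [306.7, -389.1, 128.8]
tool_rot: [-179.6, -78.0, 4.4]
contact_force: [0.4, -0.5, -0.7]
opening: 0.998
gripper_force: 0.0
```

```bash
python3 - <<'E'
from meas import *
log(); meas(COAST)
T=pose(); R0=Ro.from_euler('xyz',[180,0,22.1],degrees=True).as_matrix()
p=np.array([500,-260,330.]); rows(T,interp(T,p,R0,9))
x=fit(); print(ik(x,p,R0,arm.get_obs()['joint_positions']))
I,_=grab_frame('top'); J,_=grab_frame('scene')
cv2.imwrite('pics/p.png',np.hstack([cv2.resize(J[160:300,180:320],(400,400)),cv2.resize(I[120:260,240:380],(400,400))]))
E
```

```text
t 19.65 q [-83.4  37.9 116.1  86.2  78.5 -63.4] p [ 306.7 -389.1  128.8] rpy [-179.6  -78.     4.4] F [ 0.4 -0.5 -0.7] open 85.2 g 0.0
wrist (array([ 578.3, -365.4]), np.float64(0.49), 7388)
scene 0.58 (array([ 583.9, -366.5]), np.float64(0.55), 1322)
  coaster ((580.752685546875, -365.23675537109375), (100.36659240722656, 100.75236511230469), 3.3771884441375732)
top 0.84 (array([ 579.9, -365.9]), np.float64(0.37), 527)
  coaster ((578.5244140625, -366.0980224609375), (100.97888946533203, 99.92240905761719), 2.925295114517212)
[27.0, -12.0, 17.0] [0.022, -0.15, -0.028]
[53.0, -25.0, 34.0] [0.045, -0.3, -0.056]
[80.0, -37.0, 52.0] [0.067, -0.45, -0.083]
[106.0, -49.0, 69.0] [0.089, -0.6, -0.111]
[133.0, -62.0, 86.0] [0.112, -0.75, -0.139]
[159.0, -74.0, 103.0] [0.134, -0.9, -0.167]
[186.0, -87.0, 120.0] [0.157, -1.05, -0.195]
[213.0, -99.0, 137.0] [0.179, -1.2, -0.223]
[239.0, -111.0, 155.0] [0.201, -1.35, -0.25]
(array([-3.95397950e+01,  1.33827313e+01,  9.76171122e+01, -7.56802508e-15,
        6.90001565e+01,  2.83602050e+01]), np.float64(3.380670740013611e-13))
```

View pics/p.png

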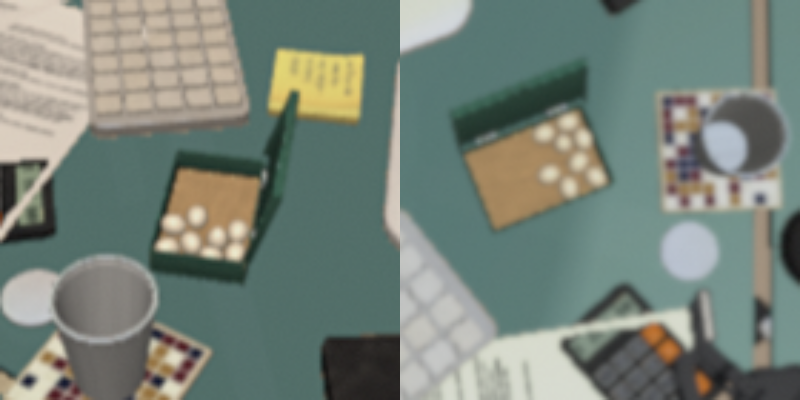

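All eight nuts lie in one layer at the right end of the tin (right view, 535–600, 120–185). The cup is empty and stands centred on the coaster, within about 2 mm. The lid is still open at (520,95). I'll go up and reorient to push the lid shut from behind.

send_rows([
  [40,0,-8,0,0,0],
  [80,0,-16,0,0,0],
  [110,0,-22,0,-0.1,0],
  [125,-10,-10,0,-0.24,-0.01],
  [140,-20,10,0.03,-0.38,-0.05],
  [155,-35,30,0.06,-0.52,-0.08],
  [170,-45,50,0.09,-0.66,-0.11],
  [190,-60,70,0.12,-0.8,-0.14],
], grip=0)

```text
clock: 20.95
position: [412.1, -318.8, 300.3]
tool_rot: [177.0, -31.4, 16.6]
contact_force: [0.1, 0.5, -0.2]
opening: -0.001
gripper_force: 0.0
```

```bash
cat > cl.py <<'E'
from k import *
R0=Ro.from_euler('xyz',[180,0,22.5],degrees=True).as_matrix()
def at(a,tipz): p=HINGE+a*U; p=p+0; p[2]=tipz+173.4; return p
def arc(th,s=60): t=np.radians(th); return at(-s*np.cos(t)+2*np.sin(t)+11, 26+s*np.sin(t)+2*np.cos(t))
E
python3 - <<'E'
from cl import *
log(); T=pose(); rows(T,interp(T,at(-10,150),R0,7)); print(at(-10,150),at(50,150))
x=fit(); print([ik(x,p,R0,arm.get_obs()['joint_positions'])[1] for p in(at(50,150),at(50,84),arc(90),arc(0))])
I,D=grab_frame('top'); P=cloud('top',D>0,D); X=P-HINGE; a=X@U;b=X@V; k=(a<-6)&(a>-66)&(abs(b)<47); print('max z in tin',np.percentile(P[k,2],[50,98,100]))
E
```

```text
t 20.95 q [-59.    6.7 112.4  36.8  55.2  -4.8] p [ 412.1 -318.8  300.3] rpy [177.  -31.4  16.6] F [ 0.1  0.5 -0.2] open -0.1 g 0.0
[26.0, -10.0, 11.0] [0.011, -0.078, -0.016]
[52.0, -19.0, 23.0] [0.023, -0.156, -0.033]
[78.0, -29.0, 34.0] [0.034, -0.234, -0.049]
[104.0, -39.0, 46.0] [0.045, -0.312, -0.066]
[130.0, -48.0, 57.0] [0.057, -0.39, -0.082]
[155.0, -58.0, 69.0] [0.068, -0.468, -0.098]
[181.0, -67.0, 80.0] [0.08, -0.546, -0.115]
[ 584.26120467 -201.62683432  323.4       ] [ 639.69397663 -178.66582838  323.4       ]
[np.float64(2.6191503267287214e-13), np.float64(1.1606603213239488e-13), np.float64(1.6357360431048117e-13), np.float64(1.4628289296067887e-13)]
max z in tin [ 6.63365831 22.9979108  25.69323598]
```

Nuts top out at about 23 mm, so it is one layer. Next I'll go over the lid.

send_rows([
  [26,-10,11,0.011,-0.078,-0.016],
  [52,-19,23,0.023,-0.156,-0.033],
  [78,-29,34,0.034,-0.234,-0.049],
  [104,-39,46,0.045,-0.312,-0.066],
  [130,-48,57,0.057,-0.39,-0.082],
  [155,-58,69,0.068,-0.468,-0.098],
  [181,-67,80,0.08,-0.546,-0.115],
  [181,-67,80,0.08,-0.546,-0.115],
])

```text
clock: 21.8
position: [585.5, -200.7, 324.1]
tool_rot: [-179.9, -0.3, 22.8]
contact_force: [-0.2, 0.9, 0.0]
opening: -0.003
gripper_force: 0.0
```

```bash
python3 - <<'E'
from cl import *
log(); T=pose(); rows(T,[(at(50,150),R0),(at(50,84),R0)])
E
```

```text
t 21.8 q [-30.   20.3  89.5   0.3  70.1  37.1] p [ 585.5 -200.7  324.1] rpy [-179.9   -0.3   22.8] F [-0.2  0.9  0. ] open -0.3 g 0.0
[58.0, 1.0, 1.0] [-0.002, -0.006, 0.005]
[58.0, 1.0, 67.0] [-0.002, -0.006, 0.005]
```

send_rows([
  [30,0,0,0,0,0.003],
  [59,0,0,0,-0.003,0.005],
  [59,0,0,0,-0.003,0.005],
  [59,0,30,0,-0.003,0.005],
  [59,0,55,0,-0.003,0.005],
  [59,0,67,0,-0.003,0.005],
  [59,0,67,0,-0.003,0.005],
  [59,0,67,0,-0.003,0.005],
])

```text
clock: 22.6
position: [637.7, -181.1, 258.3]
tool_rot: [-180.0, -0.2, 22.2]
contact_force: [0.3, -0.4, 0.1]
opening: 0.002
gripper_force: 0.0
```

```bash
python3 - <<'E'
from cl import *
log(); T=pose(); rows(T,[(arc(t),R0) for t in range(105,-1,-7)])
E
```

```text
t 22.6 q [-26.1  29.9  84.4   0.2  65.6  41.6] p [ 637.7 -181.1  258.3] rpy [-180.    -0.2   22.2] F [ 0.3 -0.4  0.1] open 0.2 g 0.0
[-19.0, -1.0, 1.0] [-0.001, -0.003, -0.006]
[-26.0, -1.0, -0.0] [-0.001, -0.003, -0.006]
[-33.0, -1.0, -1.0] [-0.001, -0.003, -0.006]
[-41.0, -1.0, -1.0] [-0.001, -0.003, -0.006]
[-48.0, -1.0, -0.0] [-0.001, -0.003, -0.006]
[-55.0, -1.0, 2.0] [-0.001, -0.003, -0.006]
[-62.0, -1.0, 4.0] [-0.001, -0.003, -0.006]
[-68.0, -1.0, 8.0] [-0.001, -0.003, -0.006]
[-74.0, -1.0, 12.0] [-0.001, -0.003, -0.006]
[-80.0, -1.0, 17.0] [-0.001, -0.003, -0.006]
[-84.0, -1.0, 23.0] [-0.001, -0.003, -0.006]
[-88.0, -1.0, 29.0] [-0.001, -0.003, -0.006]
[-92.0, -1.0, 35.0] [-0.001, -0.003, -0.006]
[-94.0, -1.0, 42.0] [-0.001, -0.003, -0.006]
[-96.0, -1.0, 49.0] [-0.001, -0.003, -0.006]
[-96.0, -1.0, 57.0] [-0.001, -0.003, -0.006]
```

send_rows([
  [-12,-1,0,0,0,0],
  [-19,-1,0,0,0,0],
  [-26,-1,0,0,0,0],
  [-33,-1,-1,0,0,0],
  [-41,-1,-1,0,0,0],
  [-48,-1,0,0,0,0],
  [-55,-1,2,0,0,0],
  [-62,-1,4,0,0,0],
])

```text
clock: 23.4
position: [579.6, -203.3, 253.4]
tool_rot: [-180.0, -0.1, 22.2]
contact_force: [1.6, -0.3, 0.3]
opening: -0.004
gripper_force: 0.6
```

send_rows([
  [-6,0,4,0,0,0],
  [-12,0,8,0,0,0],
  [-18,0,13,0,0,0],
  [-22,0,19,0,0,0],
  [-26,0,25,0,0,0],
  [-30,0,31,0,0,0],
  [-32,0,38,0,0,0],
  [-33,0,42,0,0,0],
])

```text
clock: 24.2
position: [549.2, -215.4, 210.5]
tool_rot: [-179.9, -0.1, 22.2]
contact_force: [-0.3, -1.0, 0.3]
opening: -0.004
gripper_force: 0.4
```

```bash
python3 - <<'E'
from cl import *
log(); T=pose(); rows(T,[(arc(t),R0) for t in (7,0)]); print('tip z',T[2,3]-173.4,'a',(T[:3,3]-HINGE)@U)
E
```

```text
t 24.2 q [-33.   26.   96.8   0.1  57.1  34.8] p [ 549.2 -215.4  210.5] rpy [-1.799e+02 -1.000e-01  2.220e+01] F [-0.3 -1.   0.3] open -0.4 g 0.4
[-1.0, 1.0, 2.0] [-0.001, -0.002, -0.005]
[-1.0, 1.0, 9.0] [-0.001, -0.002, -0.005]
tip z 37.07450720559271 a -47.68158764858115
```

send_rows([
  [-1,0,3,0,0,0],
  [-1,0,5,0,0,0],
  [-1,0,7,0,0,0],
  [-1,0,8,0,0,0],
  [-1,0,9,0,0,0],
  [-1,0,9,0,0,0],
])

```text
clock: 24.8
position: [548.8, -215.8, 202.4]
tool_rot: [-180.0, -0.1, 22.2]
contact_force: [-0.3, 0.3, 0.1]
opening: 0.004
gripper_force: 0.0
```

send_rows([
  [0,0,0.5,0,0,0],
  [0,0,1,0,0,0],
  [0,0,1,0,0,0],
])

```text
clock: 25.1
position: [548.8, -215.8, 201.5]
tool_rot: [-180.0, -0.1, 22.2]
contact_force: [-0.1, 0.0, 1.1]
opening: 0.003
gripper_force: 0.0
```

send_rows([
  [0,0,0.5,0,0,0],
  [0,0,1,0,0,0],
  [0,0,1,0,0,0],
])

```text
clock: 25.4
position: [548.8, -215.9, 201.1]
tool_rot: [-180.0, -0.1, 22.2]
contact_force: [-1.9, 0.5, 5.7]
opening: 0.002
gripper_force: 2.9
```

send_rows([
  [0,0,0.5,0,0,0],
  [0,0,1,0,0,0],
  [0,0,1,0,0,0],
])

```text
clock: 25.7
position: [548.9, -215.9, 201.0]
tool_rot: [-180.0, -0.1, 22.2]
contact_force: [-4.7, 2.5, 11.9]
opening: 0.002
gripper_force: 6.2
```

send_rows([
  [0,0,-10,0,0,0],
  [0,0,-40,0,0,0],
  [0,0,-80,0,0,0],
  [-20,0,-120,0,0,0],
  [-50,0,-150,0,0,0],
  [-90,0,-160,0,0,0],
  [-130,0,-160,0,0,0],
  [-170,0,-160,0,0,0],
])

```text
clock: 26.5
position: [389.8, -280.5, 360.1]
tool_rot: [179.9, -0.2, 22.2]
contact_force: [0.0, -0.7, 0.1]
opening: -0.005
gripper_force: 0.0
```

```bash
python3 - <<'E'
from meas import *
log(); I,D=grab_frame('top'); P=cloud('top',D>0,D); X=P-HINGE; a=X@U;b=X@V
J,E=grab_frame('scene'); Q=cloud('scene',E>0,E); Y=Q-HINGE
for n,PP,XX in(('top',P,X),('scene',Q,Y)):
    k=(XX@U<-5)&(XX@U>-70)&(abs(XX@V)<48)&(PP[:,2]>15); 
    c=np.linalg.lstsq(np.c_[XX[k]@U,XX[k]@V,np.ones(k.sum())],PP[k,2],rcond=None)[0] if k.sum()>10 else None; print(n,k.sum(),c)
meas(COAST)
cv2.imwrite('pics/q.png',np.hstack([cv2.resize(J[160:300,180:320],(400,400)),cv2.resize(I[120:260,240:380],(400,400))]))
E
```

```text
t 26.5 q [-5.00e+01  7.00e-01  1.08e+02  1.00e-01  7.12e+01  1.77e+01] p [ 389.8 -280.5  360.1] rpy [179.9  -0.2  22.2] F [ 0.  -0.7  0.1] open -0.4 g 0.0
top 1189 [-3.18339616e-03 -1.43369411e-04  2.73958282e+01]
scene 999 [ 4.84888700e-03 -2.13007943e-03  2.73870287e+01]
wrist (array([ 580.6, -364.1]), np.float64(0.26), 2329)
scene 0.73 (array([ 584. , -366.5]), np.float64(0.54), 1322)
  coaster ((580.9784545898438, -365.9979248046875), (99.8359146118164, 99.48934936523438), 3.1208105087280273)
top 0.63 (array([ 579.9, -366. ]), np.float64(0.42), 521)
  coaster ((578.957275390625, -365.8025817871094), (101.68171691894531, 99.6849365234375), 3.1875228881835938)
```

View pics/q.png

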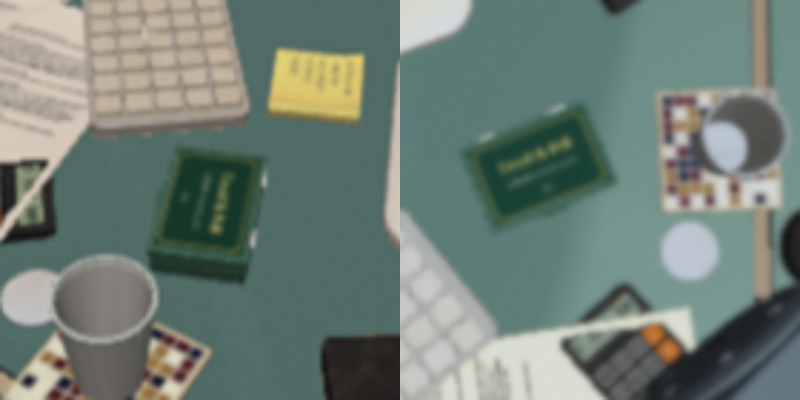

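The lid lies flat and shut at (210,205), slope about 0.003 rad and top at 27.4 mm. The cup is upright and empty on the coaster middle, and the other things are where they were.

```bash
python3 -c "
from cell import arm
print(arm.sign_off())"
```

```text
the job is handed in; nothing more can be done
None
```

I handed the job in: all eight nuts are in the tin in one layer, the lid is shut, the empty tumbler stands upright within about 3 mm of the coaster's middle, nothing spilled, and no other item was seen to move.

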